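Charcoal sticks out of the tin, bevelled ends down in the stand

TASK

Swing the lid of the stick tin right over so that it stays open, then stand both charcoal sticks in the two empty wells of the wooden stand, bevelled end down like the stick already there: each well narrows at the bottom, so feel whether a stick drops fully home or stops short on its square end, and if it stops short lay it back down, take it the other way round and stand it again. Leave the lid open, and the standing stick and the other things on the desk where they are.

Things in the scene. Friction and masses are not known exactly. Their poses are not given: they have to be found in the camera images.
- case: lower half of a grey clamshell tin, fixed: 160 (x) by 144 (y) mm, rim 32 mm and inner floor 5 mm above the desk, walls 4 mm. Origin: centre of its underside; +x is the hinge side, away from the robot. Two wooden battens 10 mm thick at y = -46 and +46 mm carry the sticks, which lie along y at x = -32 and +32 mm. Free beside a stick: 34 mm to the long wall, 44 mm to the other stick
- rest_1 (a point): where the axis of a stick lies in the notches nearer the robot (case x = -32, y = 0, 32 mm above the desk). The notches of the battens are 25 mm wide, their floor is 22 mm and the batten tops 31.5 mm above the desk; 82 mm between the battens is free for fingers, beside and under the stick
- rest_2 (a point): the same for the notches on the hinge side (case x = +32 mm)
- lid (a joint): hinge of the lid, the upper half of the tin (shell 160 x 144 x 32 mm, 180 g; the shut tin is 64 mm high). 0 = shut, grows as it opens, pi/2 = upright, stop at 3.12 = lying flat beyond the tin. It moves freely: short of about 1.5 rad it falls shut, past about 1.75 rad it falls open and stays
- lid_hinge (a point): middle of the hinge axis, on the tin's far rim (case x = +80 mm, 32 mm above the desk); the axis runs along the case's y
- lid_tab (a point): middle of the steel finger tab on the lid's front edge: 16 mm wide (along the case's y), 10 mm thick, standing 27 mm out from the lid. Lid shut: 16 mm in front of the front wall, 45 mm above the desk; 176 mm from the hinge axis along the lid and 13 mm above it. Pinched lightly across its width it pivots between the fingers as the lid swings
- stick_a: round black charcoal stick lying in the shut tin, 120 mm long, 20 mm diameter, about 70 g; one end square, the other bevelled all round over its last 12 mm to a 9 mm face. Origin: middle of the stick, on its axis; x runs along it. Whether x points to the bevelled or the square end differs from stick to stick and is not told: it must be felt
- stick_b: the other stick in the tin, the same in size, weight and ends; again x runs along it and does not tell which end is bevelled
- stand: wooden block, fixed, 190 (x) by 60 (y) by 48 mm high. Origin: centre of its underside. Three upright wells along x at -60, 0, +60 mm: 23 mm wide down to a ledge 14 mm above the desk, then 16 mm wide down to 4 mm. A stick standing on its bevelled end sinks past the ledge, middle 65 mm above the desk (top 125); on its square end it stops on the ledge, middle at 74 mm
- well_1 (a point): centre of the mouth of the empty end well (stand x = -60 mm, nearest the robot), 48 mm above the desk
- well_2 (a point): centre of the mouth of the empty middle well (stand x = 0), 48 mm above the desk
- stick_c: a third stick like the others, already standing bevelled end down in the well at stand x = +60 mm; origin at its middle. Not to be disturbed
- tape: bystander: roll of masking tape lying flat, 94 mm diameter, 25 mm high, origin at the centre of its underside
- eraser: bystander: white block eraser, 62 x 36 x 22 mm, origin at the centre of its underside

How it is judged:
On the way:
1. the lid has been swung past vertical and stays open (value of joint lid above 1.8 rad), for 0.2 s.
At the end, for the whole second after the job is handed in: Lid open past 1.8 rad; stick_a and stick_b at rest, one in each empty well (within 6 mm of its centre, within 0.12 rad of upright), both home on the bevelled end: middle under 69.8 mm above the desk (home 65 mm; on the square end 74 mm) (value of joint lid above 1.8 rad and height (world z) of each of stick_a, stick_b below 0.0698 m and angle between the x axis of each of stick_a, stick_b and the z axis of stand, either way round below 0.12 rad and linear speed of each of stick_a, stick_b below 0.02 m/s and ((horizontal distance between stick_a and well_1 below 0.006 m and horizontal distance between stick_b and well_2 below 0.006 m) or (horizontal distance between stick_a and well_2 below 0.006 m and horizontal distance between stick_b and well_1 below 0.006 m))); the robot touches nothing.
It fails at once if the stick already standing, the tape or the eraser is moved by more than 15 mm (distance of any of stick_c, tape, eraser from where it was at the start of the episode above 0.015 m).
It also fails if it takes over 72 s, if anything falls off the work surface, if the arm or the gripper's body presses on something with over 40 N, if the wrist force passes 120 N, or if a joint passes its speed limit or range.

ROBOT

A 7-joint arm with a two-finger parallel gripper is mounted at the origin on the work surface. World frame = base frame: x ahead of the robot, y to its left, z up, the work surface at z = 0. Lengths are in m, angles in rad, forces in N, time in s.
With the tool pointing down it reaches from about 0.4 to 0.875 m from the base axis. Payload 6.5 kg.
Tool frame: the origin (TCP) lies midway between the tips of the shut fingers; the grasp point (between the pads) lies 19 mm behind it; z points along the fingers, y is the direction in which the jaws open and shut (so a half turn about z gives the same grasp; the last joint's range is limited). The gripper opens to 88 mm and grips with 3 to 60 N. Pads are 18 mm wide; open, the fingers measure 123 mm over their backs; the gripper's body (75 mm by 187 mm) begins 45 mm behind the grasp point.
Start: joints at [1.269, 0.536, -0.004, 1.538, 0.003, 1.067, -0.071], TCP at [0.152, -0.632, 0.239] pointing down, gripper open.
Joint ranges: [-2.7, 2.7], [-0.37, 2.16], [-1.27, 1.26], [0.24, 2.4], [-1.31, 4.45], [0.19, 1.91], [-2.76, 2.76]. Speed limits (rad/s): [2.39, 2.39, 3.14, 3.14, 3.14, 3.14, 3.14].

INTERFACE

Orientations are given as a rotation vector (axis times angle).
In Python, from station import read_state, vision, ctrl gives the robot as it stands. The module is installed in compiled form; this text tells all that it offers.
- The arm moves only by the shell command python3 -m jog 'ROWS' [FORCE]. ROWS is JSON, a list of rows, each an object with "grip": the closure in counts, from 0 (fully open) to 255 (shut); "xyz": the shift along the tool's x, y, z in m, a list of three; "rotation": the turn, a rotation vector about the tool's x, y, z in rad, a list of three. A call has exactly 10 rows; each row is the pose to reach, as a shift and turn from the pose commanded when the call began, along the tool's axes at that moment; what a row does not reach only later rows make up. A row lasts 1/10 s, in which the tool goes at most 50 mm and 8.59 degrees, less where a joint would pass 70% of its speed; a pose out of reach is approached as far as the arm can. A call with a gripper value outside its range is refused whole. The fingers move at their own pace and stop on an object; FORCE is the grip in N (left out, the last holds). Time passes only in rows, so rows that repeat a pose let the fingers close, or fill a call up. It gives the time, the measured TCP pose, the force and the opening at its end, in the units of the state.
- read_state(): the state, without advancing time (a new reading comes with each control period).
- vision.get_image(name): name is "scene" or "side" or "wrist"; returns a dict with "pixels" (400x640x3 uint8, blue, green, red), "camera_matrix" (3x3 intrinsics, pixels), "k1" (the pictures are not rectified: a ray, as slopes to the right and down, at radius r is drawn at 1 + k1 r^2 times it, then the intrinsics apply), "R" (3x3) and "t" (3): a world point X has camera coordinates R X + t. Camera axes: x right, y down, z forward; pixel columns grow to the right and rows downward; lengths in m; the calibration is good to about 2 mm. A picture is of the moment at which its call begins. There is no depth.
- ctrl.close_job(): hands the job in, once; it reports no verdict.
The state is a dict: "time": time; "q": joint angles; "joint_vel": joint speeds; "joint_efforts": joint torques, N m; "ee_pos": TCP position; "eef_rot": TCP orientation; "ft_force": force on the tool from outside, world axes, zero at the start; "wrist_torque": the same for the moment, N m; "grip_width": finger opening in m.
Only numpy, scipy, OpenCV 4.12 (cv2) and the standard library are available. Lean on these libraries where they do the work, as an engineer would, in place of code of your own. Each camera call takes 0.05 s, during which the arm holds its last target.

## Working session

There is one attempt and no reset: what is moved stays moved. The work goes in short steps, Python scripts to look and compute and a shell command to move; the robot and the scene stay as the last step left them, time stands still between calls to the robot, and variables do not carry over. Pictures are saved under pics/ and viewed, and the job is handed in when it is done.

```bash
ls; mkdir -p pics; cat > h.py <<'E'
import numpy as np, cv2, json
from scipy.spatial.transform import Rotation as Rn
from station import read_state, vision, ctrl
def snap(n,fn):
    d=vision.get_image(n); cv2.imwrite('pics/'+fn+'.png',d['pixels'])
    np.savez('pics/'+fn+'.npz',**{k:np.array(d[k]) for k in ['pixels','camera_matrix','k1','R','t']}); return d
def load(fn): return dict(np.load('pics/'+fn+'.npz'))
def ray(d,uv):
    K=np.array(d['camera_matrix']);k=float(d['k1'])
    p=cv2.undistortPoints(np.array([[uv]],float),K,np.array([k,0,0,0,0.])).ravel()
    R=np.array(d['R']);t=np.array(d['t']).ravel()
    v=R.T@np.array([p[0],p[1],1.]);return -R.T@t,v/np.linalg.norm(v)
def onz(d,uv,z):
    o,v=ray(d,uv);return o+v*(z-o[2])/v[2]
def tri(*prs):
    A=np.zeros((3,3));b=np.zeros(3);L=[]
    for d,uv in prs:
        o,v=ray(d,uv);P=np.eye(3)-np.outer(v,v);A+=P;b+=P@o;L.append((o,P))
    x=np.linalg.solve(A,b);return x,[np.linalg.norm(P@(x-o)) for o,P in L]
def proj(d,X):
    R=np.array(d['R']);t=np.array(d['t']).ravel();K=np.array(d['camera_matrix'])
    return cv2.projectPoints(np.array([X],float),cv2.Rodrigues(R)[0],t,K,np.array([float(d['k1']),0,0,0,0.]))[0].ravel()
def st():
    s=read_state();print('t',s['time'],'p',np.round(s['ee_pos'],4),'rv',np.round(s['eef_rot'],3),'F',np.round(s['ft_force'],1),'w',round(float(s['grip_width']),4),'q',np.round(s['q'],2));return s
def rel(target,rot=None):
    "shift in tool axes to reach world TCP target"
    s=read_state();R=Rn.from_rotvec(s['eef_rot'])
    return R.inv().apply(np.array(target)-s['ee_pos'])
E
python3 - <<'E'
from h import *
s=st()
print(Rn.from_rotvec(s['eef_rot']).as_matrix().round(3))
for n in ['scene','side','wrist']:
    d=snap(n,n+'0');print(n,d['k1'],(-np.array(d['R']).T@np.array(d['t']).ravel()).round(3),np.array(d['camera_matrix']).round(0).tolist())
E
```

```text
pics
t 0.0 p [ 0.1517 -0.6314  0.2379] rv [-3.118e+00 -3.690e-01  1.000e-03] F [ 0.  -0.3  0.1] w 0.088 q [ 1.27  0.54 -0.    1.54  0.    1.07 -0.07]
[[ 0.972  0.234 -0.001]
 [ 0.234 -0.972  0.002]
 [-0.    -0.002 -1.   ]]
scene 0.002360764960494546 [1.302 0.333 0.682] [[432.0, 0.0, 313.0], [0.0, 432.0, 202.0], [0.0, 0.0, 1.0]]
side -0.0576286543734825 [ 0.305 -0.463  0.7  ] [[373.0, 0.0, 324.0], [0.0, 373.0, 204.0], [0.0, 0.0, 1.0]]
wrist 0.006122457430529735 [ 0.219 -0.616  0.384] [[285.0, 0.0, 319.0], [0.0, 285.0, 202.0], [0.0, 0.0, 1.0]]
```

View pics/scene0.png

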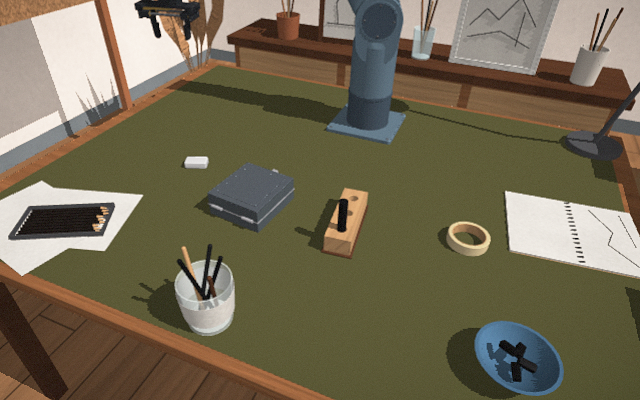

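View pics/side0.png

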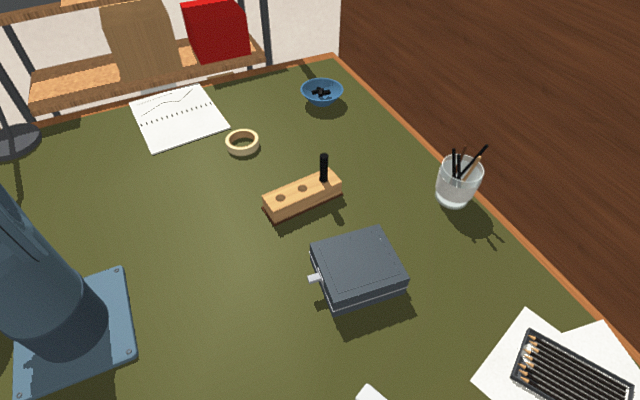

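View pics/wrist0.png

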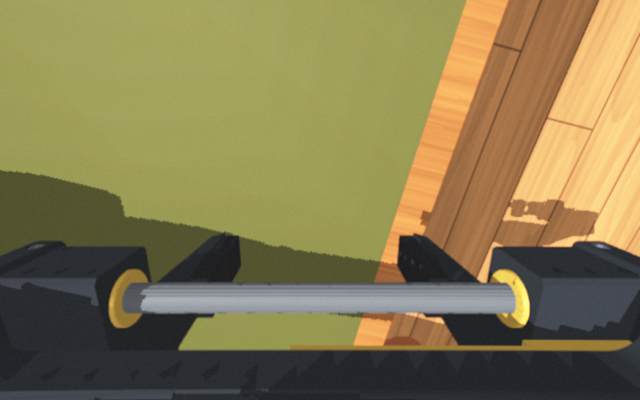

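The scene view shows the tin (centre about 251,195), the stand (347,222) and the tape at (468,238). In the side view the tin is at about (358,268), its tab at (314,279), and the stand at (303,195). I'll enlarge both to get the corners.

```bash
python3 - <<'E'
from h import *
a=load('scene0')['pixels'];b=load('side0')['pixels']
cv2.imwrite('pics/z1.png',cv2.resize(a[150:270,195:395],None,fx=4,fy=4,interpolation=cv2.INTER_CUBIC))
cv2.imwrite('pics/z2.png',cv2.resize(b[140:330,250:420],None,fx=3.1,fy=3.1,interpolation=cv2.INTER_CUBIC))
E
```

```text
(no output)
```

View pics/z1.png

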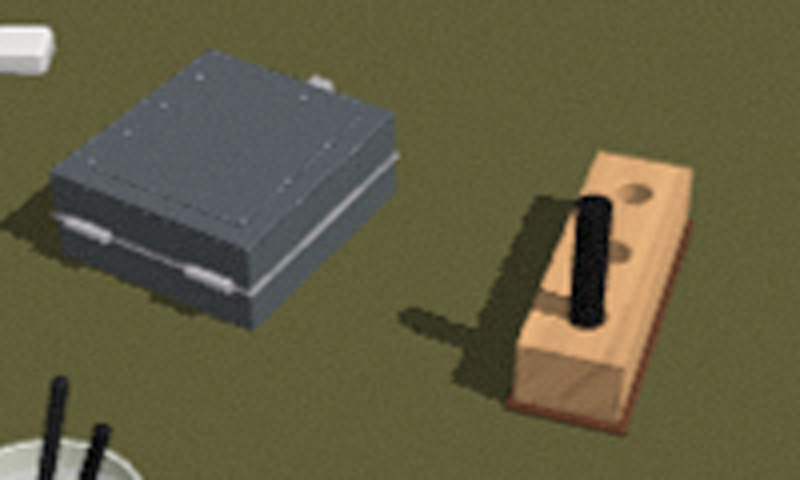

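View pics/z2.png

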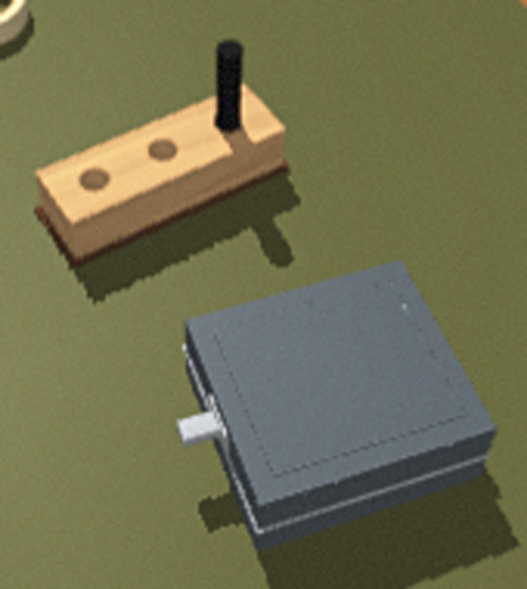

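```bash
python3 - <<'E'
from h import *
A=load('scene0');B=load('side0')
fa=lambda p:np.array(p)/4+[195-.375,150-.375]
fb=lambda p:np.array(p)/3.1+[250-.34,140-.34]
P={'lidFstand':((397,115),(187,322)),'lidF2':((212,50),(260,503)),'lidHstand':((250,245),(403,263)),'lidH2':((53,172),(495,430)),
'st1':((692,170),(38,175)),'st2':((600,152),(75,222)),'st3':((517,345),(285,130)),'st4':((622,365),(247,85)),
'well1':((634,194),(95,180)),'well2':((612,252),(163,150)),'ctop':((594,204),(230,48)),'tab':((321,84),(198,429))}
Z=dict(lid=.064,st=.048,wel=.048,cto=.125,tab=.05)
for k,(a,b) in P.items():
    x,e=tri((A,fa(a)),(B,fb(b)));z=Z[k[:3]]
    print(k,x.round(4),np.round(e,4),'onz',onz(A,fa(a),z).round(4)[:2],onz(B,fb(b),z).round(4)[:2])
E
```

```text
lidFstand [ 0.4855 -0.0498  0.064 ] [0.0014 0.0014] onz [ 0.4841 -0.049 ] [ 0.4861 -0.0511]
lidF2 [ 0.4694 -0.1905  0.0664] [0.0003 0.0003] onz [ 0.466  -0.1924] [ 0.4702 -0.1898]
lidHstand [ 0.6418 -0.0701  0.0663] [0.0021 0.0021] onz [ 0.6376 -0.0701] [ 0.6441 -0.0705]
lidH2 [ 0.6256 -0.2101  0.0648] [0.0002 0.0002] onz [ 0.6245 -0.2107] [ 0.6261 -0.2099]Traceback (most recent call last):
  File "<stdin>", line 10, in <module>
KeyError: 'st1'
```

```bash
python3 - <<'E'
from h import *
A=load('scene0');B=load('side0')
fa=lambda p:np.array(p)/4+[195-.375,150-.375]
fb=lambda p:np.array(p)/3.1+[250-.34,140-.34]
P={'lidFstand':((397,115),(187,322)),'lidF2':((212,50),(260,503)),'lidHstand':((250,245),(403,263)),'lidH2':((53,172),(495,430)),
'st1':((692,170),(38,175)),'st2':((600,152),(75,222)),'st3':((517,345),(285,130)),'st4':((622,365),(247,85)),
'well1':((634,194),(95,180)),'well2':((612,252),(163,150)),'ctop':((594,204),(230,48)),'tab':((321,84),(198,429))}
Z=dict(li=.064,st=.048,we=.048,ct=.125,ta=.05)
X={}
for k,(a,b) in P.items():
    x,e=tri((A,fa(a)),(B,fb(b)));z=Z[k[:2]];X[k]=x
    print(k,x.round(4),np.round(e,4),'onz',onz(A,fa(a),z).round(4)[:2],onz(B,fb(b),z).round(4)[:2])
c=np.mean([X[k] for k in ['lidFstand','lidF2','lidHstand','lidH2']],0)
ex=X['lidHstand']+X['lidH2']-X['lidFstand']-X['lidF2'];ey=X['lidFstand']+X['lidHstand']-X['lidF2']-X['lidH2']
print('case',c,np.degrees(np.arctan2(ex[1],ex[0])),np.degrees(np.arctan2(-ey[0],ey[1])),np.linalg.norm(ex)/2,np.linalg.norm(ey)/2)
c=np.mean([X['st%d'%i] for i in (1,2,3,4)],0)
ex=X['st3']+X['st4']-X['st1']-X['st2'];ey=X['st1']+X['st4']-X['st2']-X['st3']
print('stand',c,np.degrees(np.arctan2(ex[1],ex[0])),np.degrees(np.arctan2(-ey[0],ey[1])),np.linalg.norm(ex)/2,np.linalg.norm(ey)/2)
E
```

```text
lidFstand [ 0.4855 -0.0498  0.064 ] [0.0014 0.0014] onz [ 0.4841 -0.049 ] [ 0.4861 -0.0511]
lidF2 [ 0.4694 -0.1905  0.0664] [0.0003 0.0003] onz [ 0.466  -0.1924] [ 0.4702 -0.1898]
lidHstand [ 0.6418 -0.0701  0.0663] [0.0021 0.0021] onz [ 0.6376 -0.0701] [ 0.6441 -0.0705]
lidH2 [ 0.6256 -0.2101  0.0648] [0.0002 0.0002] onz [ 0.6245 -0.2107] [ 0.6261 -0.2099]
st1 [0.4444 0.1332 0.0489] [0.0014 0.0014] onz [0.4415 0.1336] [0.4452 0.1324]
st2 [0.4525 0.0753 0.0509] [0.0013 0.0013] onz [0.4472 0.0748] [0.4537 0.0763]
st3 [0.6383 0.0942 0.0487] [0.0001 0.0001] onz [0.6375 0.094 ] [0.6387 0.0946]
st4 [0.6331 0.1522 0.0509] [0.0008 0.0008] onz [0.6292 0.1518] [0.6348 0.1541]
well1 [0.4821 0.1086 0.049 ] [0.0005 0.0005] onz [0.4802 0.1086] [0.4826 0.109 ]
well2 [0.5415 0.1151 0.0494] [0.0005 0.0005] onz [0.5393 0.1149] [0.5422 0.1158]
ctop [0.601  0.1202 0.1278] [0.0001 0.0001] onz [0.5973 0.1192] [0.6025 0.1229]
tab [ 0.4593 -0.1189  0.052 ] [0.0033 0.0033] onz [ 0.4536 -0.1184] [ 0.4616 -0.1208]
case [ 0.55555296 -0.13011708  0.06536845] -7.276790442346388 -6.549954584117319 0.15748752364730698 0.14135412466307667
stand [0.54206476 0.11371882 0.04981765] 5.771611819767714 6.59935966296447 0.18818818778551247 0.05830117905967473
```

Heights triangulate about 1.5 mm above the given ones and the sizes about 2 mm short, so both are consistent. That puts the case at about (0.555, -0.130) with yaw -7°, and the stand at about (0.541, 0.114) with yaw +6°. Next I'll move above the tab.

```bash
cat >> h.py <<'E'
def plan(p,R=None):
    "print shift(tool axes) and rotvec(tool axes) to reach TCP p with rotation matrix R (world)"
    s=read_state();R0=Rn.from_rotvec(s['eef_rot'])
    d=R0.inv().apply(np.array(p)-s['ee_pos']);r=(R0.inv()*Rn.from_matrix(R)).as_rotvec() if R is not None else np.zeros(3)
    print('xyz',d.round(4).tolist(),'rot',r.round(4).tolist(),'deg',round(float(np.degrees(np.linalg.norm(r))),1))
def down(yaw):
    c,s_=np.cos(yaw),np.sin(yaw);return np.array([[c,s_,0],[s_,-c,0],[0,0,-1.]])
E
python3 - <<'E'
from h import *
plan((0.4565,-0.118,0.20),down(np.radians(-7)))
E
```

```text
xyz [0.4163, -0.4281, 0.0386] rot [-0.0012, 0.0003, 0.3581] deg 20.5
```

```bash
python3 -m jog '[{"grip":0,"xyz":[0.416,-0.428,0.0],"rotation":[0,0,0.358]},{"grip":140,"xyz":[0.416,-0.428,0.0],"rotation":[0,0,0.358]},{"grip":140,"xyz":[0.416,-0.428,0.0],"rotation":[0,0,0.358]},{"grip":140,"xyz":[0.416,-0.428,0.0],"rotation":[0,0,0.358]},{"grip":140,"xyz":[0.416,-0.428,0.0],"rotation":[0,0,0.358]},{"grip":140,"xyz":[0.416,-0.428,0.0],"rotation":[0,0,0.358]},{"grip":140,"xyz":[0.416,-0.428,0.0],"rotation":[0,0,0.358]},{"grip":140,"xyz":[0.416,-0.428,0.0],"rotation":[0,0,0.358]},{"grip":140,"xyz":[0.416,-0.428,0.0],"rotation":[0,0,0.358]},{"grip":140,"xyz":[0.416,-0.428,0.0],"rotation":[0,0,0.358]}]' 10; python3 - <<'E'
from h import *
st();plan((0.4565,-0.118,0.15),down(np.radians(-7)))
E
```

```text
time: 1.15
ee_pos: [0.4075, -0.2001, 0.2388]
eef_rot: [3.135, -0.192, 0.0]
ft_force: [0.5, -0.3, -0.0]
grip_width: 0.0399
t 1.15 p [ 0.4075 -0.2001  0.2388] rv [ 3.135 -0.192  0.   ] F [ 0.5 -0.3 -0. ] w 0.0399 q [ 0.51  0.21 -0.17  2.03  0.04  0.91 -1.38]
xyz [0.0386, -0.0875, 0.0888] rot [0.0003, -0.0002, -0.0002] deg 0.0
```

```bash
python3 -m jog '[{"grip":140,"xyz":[0.02,-0.045,0.045]},{"grip":140,"xyz":[0.039,-0.0875,0.089]},{"grip":140,"xyz":[0.039,-0.0875,0.089]},{"grip":140,"xyz":[0.039,-0.0875,0.089]},{"grip":140,"xyz":[0.039,-0.0875,0.089]},{"grip":140,"xyz":[0.039,-0.0875,0.089]},{"grip":140,"xyz":[0.039,-0.0875,0.089]},{"grip":140,"xyz":[0.039,-0.0875,0.089]},{"grip":140,"xyz":[0.039,-0.0875,0.089]},{"grip":140,"xyz":[0.039,-0.0875,0.089]}]' 10; python3 - <<'E'
from h import *
st();snap('wrist','w1')
E
```

```text
t 1.15 p [ 0.4075 -0.2001  0.2388] rv [ 3.135 -0.192  0.   ] F [ 0.5 -0.3 -0. ] w 0.0399 q [ 0.51  0.21 -0.17  2.03  0.04  0.91 -1.38]invalid input at $[0]: expected keys grip, xyz, rotation
```

All three keys are needed in every row.

```bash
python3 -m jog '[{"grip":140,"xyz":[0.02,-0.045,0.045],"rotation":[0,0,0]},{"grip":140,"xyz":[0.039,-0.0875,0.089],"rotation":[0,0,0]},{"grip":140,"xyz":[0.039,-0.0875,0.089],"rotation":[0,0,0]},{"grip":140,"xyz":[0.039,-0.0875,0.089],"rotation":[0,0,0]},{"grip":140,"xyz":[0.039,-0.0875,0.089],"rotation":[0,0,0]},{"grip":140,"xyz":[0.039,-0.0875,0.089],"rotation":[0,0,0]},{"grip":140,"xyz":[0.039,-0.0875,0.089],"rotation":[0,0,0]},{"grip":140,"xyz":[0.039,-0.0875,0.089],"rotation":[0,0,0]},{"grip":140,"xyz":[0.039,-0.0875,0.089],"rotation":[0,0,0]},{"grip":140,"xyz":[0.039,-0.0875,0.089],"rotation":[0,0,0]}]' 10; python3 - <<'E'
from h import *
st();snap('wrist','w1')
E
```

```text
time: 2.2
ee_pos: [0.4563, -0.1202, 0.15]
eef_rot: [3.136, -0.192, 0.001]
ft_force: [0.1, 0.8, -0.1]
grip_width: 0.0401
t 2.2 p [ 0.4563 -0.1202  0.15  ] rv [ 3.136e+00 -1.920e-01  1.000e-03] F [ 0.1  0.8 -0.1] w 0.0401 q [ 0.33  0.38 -0.21  2.06  0.12  0.71 -1.64]
```

View pics/w1.png

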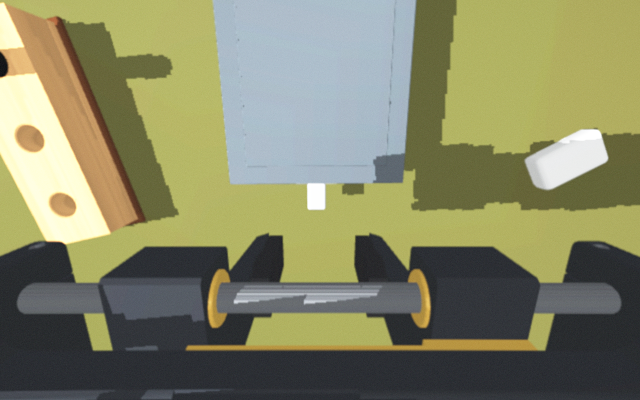

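```bash
python3 - <<'E'
from h import *
d=load('w1')
for n,uv,z in [('tab out L',(307.5,209.5),.05),('tab out R',(325,209.5),.05),('tab root',(316,184),.05),('lidFL',(231,183),.064),('lidFR',(403,183),.064),('well1',(62.5,204.5),.048),('well2',(30,138),.048)]:
    print(n,onz(d,uv,z).round(4))
c=(onz(d,(231,183),.064)+onz(d,(403,183),.064))/2; e=onz(d,(231,183),.064)-onz(d,(403,183),.064)
print(c,np.linalg.norm(e),np.degrees(np.arctan2(-e[0],e[1])))
for X in [(0.4593,-0.1189,.05),(.482,.1086,.048)]:print(proj(d,X))
A,B=load('scene0'),load('side0')
fa=lambda p:np.array(p)/4+[195-.375,150-.375]
fb=lambda p:np.array(p)/3.1+[250-.34,140-.34]
for k,a,b,w in [('w1',(634,194),(95,180),(62.5,204.5)),('w2',(612,252),(163,150),(30,138)),('FS',(397,115),(187,322),(231,183)),('F2',(212,50),(260,503),(403,183)),('tab',(321,84),(198,429),(316,197))]:
    x,e=tri((A,fa(a)),(B,fb(b)),(d,w));print(k,x.round(4),np.round(e,4))
E
```

```text
tab out L [ 0.4515 -0.1095  0.05  ]
tab out R [ 0.4496 -0.1252  0.05  ]
tab root [ 0.4738 -0.12    0.05  ]
lidFL [ 0.4861 -0.0508  0.064 ]
lidFR [ 0.4688 -0.1922  0.064 ]
well1 [0.4824 0.1087 0.048 ]
well2 [0.5419 0.1147 0.048 ]
[ 0.47745344 -0.12146247  0.064     ] 0.14247701141425356 -6.976571528191247
[316.7408741  199.98646143]
[ 62.77173822 204.88498227]
w1 [0.4822 0.1085 0.0488] [0.0008 0.0003 0.0005]
w2 [0.5416 0.1148 0.049 ] [0.0009 0.0002 0.0008]
FS [ 0.4856 -0.05    0.0638] [0.0017 0.001  0.0007]
F2 [ 0.4694 -0.1909  0.0666] [0.0006 0.0001 0.0006]
tab [ 0.4607 -0.1186  0.0518] [0.0039 0.0028 0.0018]
```

Tab and wells agree across the three views: well_1 (0.482, 0.1086), well_2 (0.5417, 0.1148). I'll go down to the tab and pinch it.

```bash
python3 -m jog '[{"grip":140,"xyz":[0.0015,-0.002,0.03],"rotation":[0,0,0]},{"grip":140,"xyz":[0.0015,-0.002,0.06],"rotation":[0,0,0]},{"grip":140,"xyz":[0.0015,-0.002,0.09],"rotation":[0,0,0]},{"grip":140,"xyz":[0.0015,-0.002,0.110],"rotation":[0,0,0]},{"grip":140,"xyz":[0.0015,-0.002,0.116],"rotation":[0,0,0]},{"grip":180,"xyz":[0.0015,-0.002,0.116],"rotation":[0,0,0]},{"grip":230,"xyz":[0.0015,-0.002,0.116],"rotation":[0,0,0]},{"grip":230,"xyz":[0.0015,-0.002,0.116],"rotation":[0,0,0]},{"grip":230,"xyz":[0.0015,-0.002,0.116],"rotation":[0,0,0]},{"grip":230,"xyz":[0.0015,-0.002,0.116],"rotation":[0,0,0]}]' 6; python3 - <<'E'
from h import *
st()
for k in range(1,21):
    th=k*0.0975; x=-.179*np.cos(th)+.013*np.sin(th); z=.179*np.sin(th)+.013*np.cos(th)
    ph=0 if k<=10 else (k-10)*0.04
    tx=x-.011*np.sin(ph)+.179; tz=z-.011*np.cos(ph)-.013+.011
    print(k,round(th,3),'xyz [%.4f,0,%.4f] rot [0,%.2f,0]'%(tx,-tz,-ph))
E
```

```text
time: 3.25
ee_pos: [0.4589, -0.1185, 0.0346]
eef_rot: [3.135, -0.192, 0.003]
ft_force: [0.1, -1.2, 6.4]
grip_width: 0.0158
t 3.25 p [ 0.4589 -0.1185  0.0346] rv [ 3.135e+00 -1.920e-01  3.000e-03] F [ 0.1 -1.2  6.4] w 0.0158 q [ 0.28  0.6  -0.15  2.1   0.19  0.45 -1.71]
1 0.098 xyz [0.0021,0,-0.0174] rot [0,0.00,0]
2 0.195 xyz [0.0059,0,-0.0344] rot [0,0.00,0]
3 0.292 xyz [0.0114,0,-0.0511] rot [0,0.00,0]
4 0.39 xyz [0.0184,0,-0.0671] rot [0,0.00,0]
5 0.488 xyz [0.0269,0,-0.0823] rot [0,0.00,0]
6 0.585 xyz [0.0369,0,-0.0967] rot [0,0.00,0]
7 0.682 xyz [0.0483,0,-0.1100] rot [0,0.00,0]
8 0.78 xyz [0.0609,0,-0.1221] rot [0,0.00,0]
9 0.878 xyz [0.0746,0,-0.1330] rot [0,0.00,0]
10 0.975 xyz [0.0893,0,-0.1425] rot [0,0.00,0]
11 1.073 xyz [0.1044,0,-0.1505] rot [0,-0.04,0]
12 1.17 xyz [0.1203,0,-0.1569] rot [0,-0.08,0]
13 1.268 xyz [0.1366,0,-0.1618] rot [0,-0.12,0]
14 1.365 xyz [0.1534,0,-0.1650] rot [0,-0.16,0]
15 1.463 xyz [0.1704,0,-0.1666] rot [0,-0.20,0]
16 1.56 xyz [0.1875,0,-0.1664] rot [0,-0.24,0]
17 1.657 xyz [0.2044,0,-0.1646] rot [0,-0.28,0]
18 1.755 xyz [0.2211,0,-0.1611] rot [0,-0.32,0]
19 1.853 xyz [0.2374,0,-0.1560] rot [0,-0.36,0]
20 1.95 xyz [0.2531,0,-0.1493] rot [0,-0.40,0]
```

The tab is pinched at a 15.8 mm opening. Now the first half of the arc.

```bash
python3 -m jog '[{"grip":230,"xyz":[0.002,0,-0.0174],"rotation":[0,0,0]},{"grip":230,"xyz":[0.006,0,-0.0344],"rotation":[0,0,0]},{"grip":230,"xyz":[0.0114,0,-0.051],"rotation":[0,0,0]},{"grip":230,"xyz":[0.0184,0,-0.067],"rotation":[0,0,0]},{"grip":230,"xyz":[0.027,0,-0.082],"rotation":[0,0,0]},{"grip":230,"xyz":[0.037,0,-0.0967],"rotation":[0,0,0]},{"grip":230,"xyz":[0.048,0,-0.110],"rotation":[0,0,0]},{"grip":230,"xyz":[0.061,0,-0.122],"rotation":[0,0,0]},{"grip":230,"xyz":[0.0746,0,-0.133],"rotation":[0,0,0]},{"grip":230,"xyz":[0.089,0,-0.1425],"rotation":[0,0,0]}]' 8; python3 - <<'E'
from h import *
st();snap('side','s1')
E
```

```text
time: 4.25
ee_pos: [0.5463, -0.1286, 0.1768]
eef_rot: [-3.135, 0.191, 0.001]
ft_force: [0.4, 0.7, -3.4]
grip_width: 0.0159
t 4.25 p [ 0.5463 -0.1286  0.1768] rv [-3.135e+00  1.910e-01  1.000e-03] F [ 0.4  0.7 -3.4] w 0.0159 q [ 0.31  0.47 -0.2   1.82  0.12  0.86 -1.64]
```

View pics/s1.png

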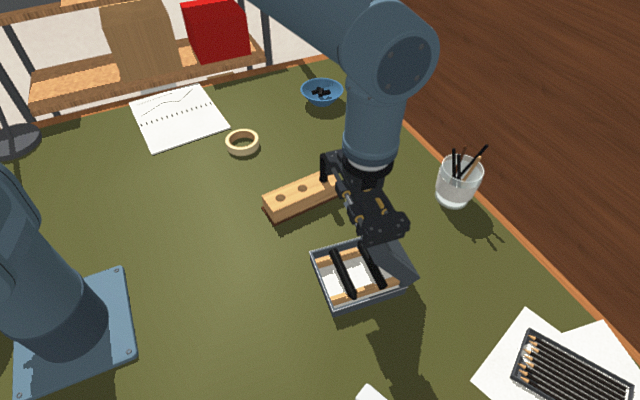

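```bash
python3 -m jog '[{"grip":230,"xyz":[0.0154,0,-0.008],"rotation":[0,-0.04,0]},{"grip":230,"xyz":[0.031,0,-0.0144],"rotation":[0,-0.08,0]},{"grip":230,"xyz":[0.0476,0,-0.019],"rotation":[0,-0.12,0]},{"grip":230,"xyz":[0.0644,0,-0.0225],"rotation":[0,-0.16,0]},{"grip":230,"xyz":[0.0814,0,-0.024],"rotation":[0,-0.2,0]},{"grip":230,"xyz":[0.0985,0,-0.024],"rotation":[0,-0.24,0]},{"grip":230,"xyz":[0.1154,0,-0.022],"rotation":[0,-0.28,0]},{"grip":230,"xyz":[0.132,0,-0.0186],"rotation":[0,-0.32,0]},{"grip":230,"xyz":[0.1484,0,-0.0135],"rotation":[0,-0.36,0]},{"grip":230,"xyz":[0.164,0,-0.007],"rotation":[0,-0.4,0]}]' 8; python3 - <<'E'
from h import *
st();snap('side','s2')
E
```

```text
time: 5.3
ee_pos: [0.7096, -0.1475, 0.183]
eef_rot: [-3.047, 0.184, 0.62]
ft_force: [1.7, 3.1, 0.9]
grip_width: 0.016
t 5.3 p [ 0.7096 -0.1475  0.183 ] rv [-3.047  0.184  0.62 ] F [1.7 3.1 0.9] w 0.016 q [ 0.2   1.01 -0.14  0.86  0.11  1.68 -1.6 ]
```

View pics/s2.png

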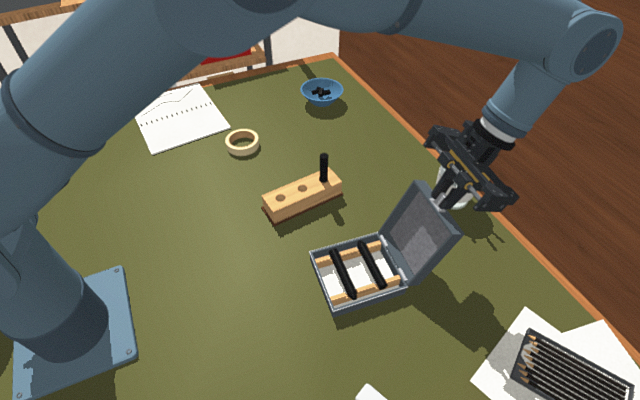

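The lid is past vertical. I'll release it and back off along the tool.

```bash
python3 -m jog '[{"grip":140,"xyz":[0,0,0],"rotation":[0,0,0]},{"grip":140,"xyz":[0,0,0],"rotation":[0,0,0]},{"grip":140,"xyz":[0,0,-0.04],"rotation":[0,0,0]},{"grip":140,"xyz":[0,0,-0.08],"rotation":[0,0,0]},{"grip":140,"xyz":[-0.04,0,-0.09],"rotation":[0,0.1,0]},{"grip":140,"xyz":[-0.08,0,-0.09],"rotation":[0,0.25,0]},{"grip":140,"xyz":[-0.13,0,-0.07],"rotation":[0,0.4,0]},{"grip":140,"xyz":[-0.17,0,-0.05],"rotation":[0,0.4,0]},{"grip":140,"xyz":[-0.20,0,-0.04],"rotation":[0,0.4,0]},{"grip":140,"xyz":[-0.22,0,-0.03],"rotation":[0,0.4,0]}]' 8; python3 - <<'E'
from h import *
st();snap('side','s3');snap('wrist','w3')
E
```

```text
time: 6.35
ee_pos: [0.5174, -0.1259, 0.2977]
eef_rot: [3.134, -0.193, 0.004]
ft_force: [0.5, 0.3, 0.3]
grip_width: 0.0396
t 6.35 p [ 0.5174 -0.1259  0.2977] rv [ 3.134 -0.193  0.004] F [0.5 0.3 0.3] w 0.0396 q [ 0.32  0.28 -0.2   1.78  0.06  1.09 -1.6 ]
```

View pics/s3.png

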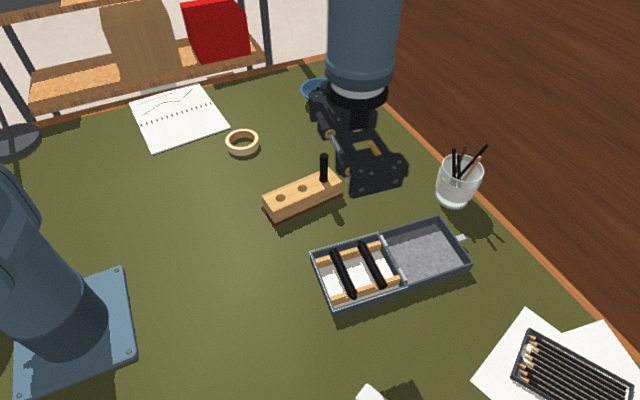

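View pics/w3.png

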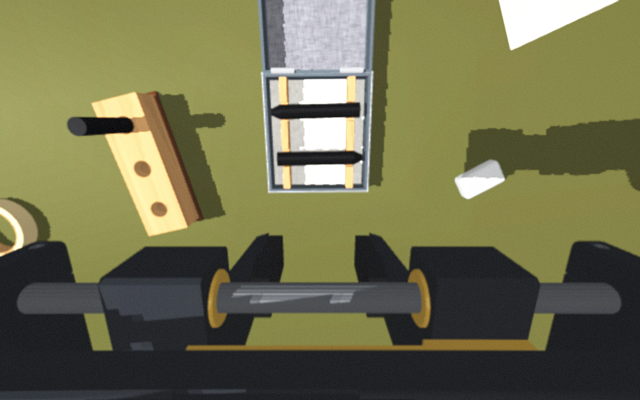

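The lid lies flat open. In the wrist view the hinge-side stick (row 110) tapers at its left end (272,112), and the near stick (row 158) tapers at its right end (362,157). I'll zoom in and measure both.

```bash
python3 - <<'E'
from h import *
d=load('w3');a=d['pixels']
cv2.imwrite('pics/z3.png',cv2.resize(a[60:200,255:380],None,fx=4,fy=4,interpolation=cv2.INTER_CUBIC))
g=a.max(2)
m=((g<60)*255).astype('uint8')[85:180,262:372]
n,l,s,c=cv2.connectedComponentsWithStats(m)
for i in range(1,n):
    if s[i,4]>200:
        ys,xs=np.where(l==i);xs=xs+262;ys=ys+85
        print(s[i],c[i]+[262,85],[(x,int((xs==x).sum())) for x in range(xs.min(),xs.max()+1) if x-xs.min()<12 or xs.max()-x<12])
        r=cv2.minAreaRect(np.c_[xs,ys].astype('f4'));print(r, onz(d,r[0],.032).round(4))
        l_=(xs.min(),np.median(ys[xs==xs.min()]));r_=(xs.max(),np.median(ys[xs==xs.max()]))
        print('ends',onz(d,l_,.032).round(4),onz(d,r_,.032).round(4))
for k,p in [('well1',(159,209.5)),('well2',(142.5,169.5))]:print(k,onz(d,p,.048).round(4))
E
```

```text
[   8   18   90   16 1091] [316.32630614 110.62328139] [(270, 1), (271, 6), (272, 6), (273, 6), (274, 8), (275, 8), (276, 10), (277, 10), (278, 12), (279, 12), (280, 12), (281, 12), (348, 13), (349, 13), (350, 13), (351, 13), (352, 12), (353, 14), (354, 14), (355, 14), (356, 14), (357, 14), (358, 14), (359, 4)]
((314.5316467285156, 110.63802337646484), (13.133822441101074, 89.16004943847656), 88.40885925292969) [ 0.5894 -0.1301  0.032 ]
ends [ 0.5938 -0.0694  0.032 ] [ 0.5861 -0.1906  0.032 ]
[ 16  67  86  13 974] [318.13963039 157.77310062] [(278, 12), (279, 12), (280, 12), (281, 12), (282, 12), (283, 12), (284, 12), (285, 12), (286, 12), (287, 12), (288, 12), (289, 12), (352, 12), (353, 12), (354, 11), (355, 10), (356, 9), (357, 8), (358, 7), (359, 6), (360, 5), (361, 5), (362, 3), (363, 2)]
((320.5, 158.0), (12.0, 85.0), 90.0) [ 0.5246 -0.1305  0.032 ]
ends [ 0.5313 -0.0703  0.032 ] [ 0.5172 -0.1906  0.032 ]
well1 [0.4818 0.1086 0.048 ]
well2 [0.541  0.1152 0.048 ]
```

View pics/z3.png

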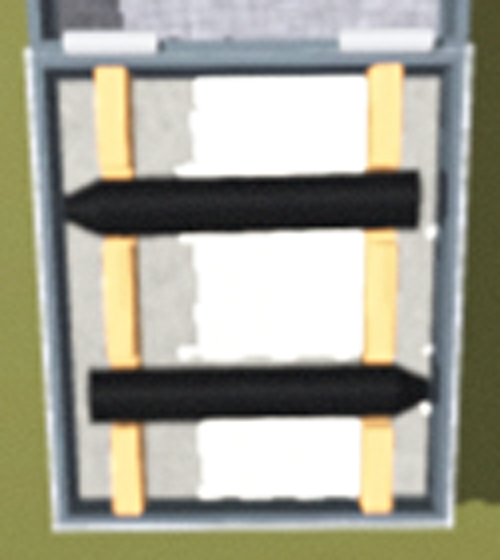

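The bevels are unambiguous: the hinge-side stick's is at the +y end, the near stick's at the -y end. I'll check the stick heights from two views, and fit a simple arm model from the logged samples so I know which approach is reachable.

```bash
cat > kin.py <<'E'
import numpy as np
from scipy.spatial.transform import Rotation as Rn
from scipy.optimize import least_squares
S=[([1.27,.54,0,1.54,0,1.07,-.07],[.1517,-.6314,.2379],[-3.118,-.369,.001]),
([.51,.21,-.17,2.03,.04,.91,-1.38],[.4075,-.2001,.2388],[3.135,-.192,0]),
([.33,.38,-.21,2.06,.12,.71,-1.64],[.4563,-.1202,.15],[3.136,-.192,.001]),
([.28,.6,-.15,2.1,.19,.45,-1.71],[.4589,-.1185,.0346],[3.135,-.192,.003]),
([.31,.47,-.2,1.82,.12,.86,-1.64],[.5463,-.1286,.1768],[-3.135,.191,.001]),
([.2,1.01,-.14,.86,.11,1.68,-1.6],[.7096,-.1475,.183],[-3.047,.184,.62]),
([.32,.28,-.2,1.78,.06,1.09,-1.6],[.5174,-.1259,.2977],[3.134,-.193,.004])]
def fk(q,P,s):
    H,L1,L2,L3,o1,o7=P[:6]
    z=lambda a:Rn.from_rotvec([0,0,a]);y=lambda a:Rn.from_rotvec([0,a,0])
    R=z(s[0]*q[0]+o1)*y(q[1]);p=np.array([0,0,H])+R.apply([0,0,L1])
    R=R*z(s[1]*q[2])*y(q[3]);p=p+R.apply([0,0,L2])
    R=R*z(s[2]*q[4])*y(q[5]);p=p+R.apply([0,0,L3])
    return p,R*z(s[3]*q[6]+o7)
def fit():
    best=None
    for s in [(a,b,c,d) for a in(-1,1) for b in(-1,1) for c in(-1,1) for d in(-1,1)]:
        for o7 in (0,1.57,3.14,-1.57):
            def f(P):
                r=[]
                for q,p,rv in S:
                    pp,R=fk(q,P,s);r+=list(pp-p)+list(.2*(R.inv()*Rn.from_rotvec(rv)).as_rotvec())
                return r
            o=least_squares(f,[.3,.4,.4,.25,0,o7])
            if best is None or o.cost<best[0]:best=(o.cost,s,o.x)
    return best
LIM=np.array([[-2.7,2.7],[-.37,2.16],[-1.27,1.26],[.24,2.4],[-1.31,4.45],[.19,1.91],[-2.76,2.76]])
E
python3 - <<'E'
from kin import *
b=fit();print(b[0],b[1],b[2].round(4))
for q,p,rv in S:
    pp,R=fk(q,b[2],b[1]);print((pp-p).round(4),(R.inv()*Rn.from_rotvec(rv)).as_rotvec().round(3))
np.savez('kin.npz',s=b[1],P=b[2])
E
python3 - <<'E'
from h import *
from h import load,tri
d=load('s3');a=d['pixels']
cv2.imwrite('pics/z4.png',cv2.resize(a[225:320,300:410],None,fx=5,fy=5,interpolation=cv2.INTER_CUBIC))
E
```

```text
0.00035208672605661147 (-1, -1, -1, -1) [ 0.343   0.5054  0.4449  0.325  -0.0762  1.4942]
[-0.0079  0.002  -0.0033] [-0.007 -0.    -0.004]
[ 0.0026  0.0098 -0.0013] [-0.006  0.004 -0.005]
[0.0055 0.0106 0.0007] [ 0.001 -0.002  0.01 ]
[0.0049 0.0081 0.0007] [-0.002 -0.002 -0.001]
[ 0.002  -0.0019  0.0026] [ 0.002 -0.004 -0.   ]
[-0.0023 -0.0141  0.0013] [-0.029 -0.001  0.007]
[-0.0012  0.0041 -0.0007] [-0.003  0.005 -0.006]
```

View pics/z4.png

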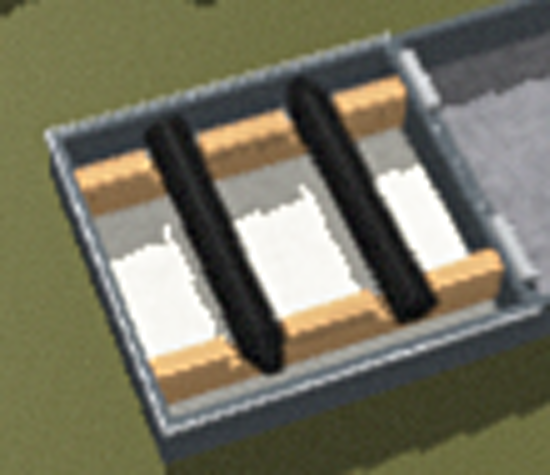

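```bash
python3 - <<'E'
from h import *
s=load('s3');w=load('w3')
f=lambda p:np.array(p)/5+[300-.4,225-.4]
for n,a,b in [('near tip',(267,366),(363,158)),('near sq',(166,126),(277.5,158)),('far tip',(304,84),(270.5,112)),('far sq',(415,310),(359.5,110.5))]:
    x,e=tri((s,f(a)),(w,b));print(n,x.round(4),np.round(e,4))
E
cat > ik.py <<'E'
from kin import *
k=np.load('kin.npz');P=k['P'];s=k['s']
def ik(p,R,n=40,seed=0,q0=None):
    R=Rn.from_matrix(R);rng=np.random.default_rng(seed);best=None
    for i in range(n):
        x0=q0 if (q0 is not None and i==0) else LIM[:,0]+rng.random(7)*(LIM[:,1]-LIM[:,0])
        def f(q):
            pp,RR=fk(q,P,s);return np.r_[pp-p,.2*(RR.inv()*R).as_rotvec(),0.0005*(q-(np.array(q0) if q0 is not None else LIM.mean(1)))]
        o=least_squares(f,np.clip(x0,LIM[:,0]+1e-3,LIM[:,1]-1e-3),bounds=(LIM[:,0],LIM[:,1]))
        e=np.linalg.norm(o.fun[:6])
        if best is None or o.cost<best[0]:best=(o.cost,e,o.x)
    return best
E
python3 - <<'E'
from ik import *
yaw=np.radians(6);ex=np.array([np.cos(yaw),np.sin(yaw),0]);ey=np.array([-np.sin(yaw),np.cos(yaw),0]);Z=np.array([0,0,1.])
for side in (1,-1):
  for al in (0,30,45):
    a=np.radians(al);tz=side*np.cos(a)*ey-np.sin(a)*Z
    for sy in (1,-1):
      ty=sy*ex;R=np.c_[np.cross(ty,tz),ty,tz]
      for zz in (.10,.17):
        g=np.array([.482,.1086,zz])+tz*.019
        b=ik(g,R,12);print(side,al,sy,zz,'err',round(b[1],4),b[2].round(2))
E
```

```text
near tip [ 0.5166 -0.1886  0.038 ] [0.0019 0.0019]
near sq [ 0.5319 -0.0696  0.0361] [0.0009 0.0009]
far tip [ 0.5964 -0.0716  0.0321] [0.0019 0.0019]
far sq [ 0.5818 -0.1904  0.0346] [0.0003 0.0003]
1 0 1 0.1 err 0.0 [ 1.13  1.82 -1.23  1.78  0.17  1.04  0.23]
1 0 1 0.17 err 0.0 [ 1.13  1.69 -1.27  1.84  0.04  1.01  0.22]
1 0 -1 0.1 err 0.0 [ 0.56  1.22 -0.35  1.78 -0.9   1.41 -1.97]
1 0 -1 0.17 err 0.0 [ 0.53  1.07 -0.31  1.84 -0.96  1.48 -2.  ]
1 30 1 0.1 err 0.0 [ 1.05  1.44 -1.24  1.94  0.39  0.81 -0.07]
1 30 1 0.17 err 0.0 [ 1.05  1.28 -1.27  1.96  0.2   0.84 -0.02]
1 30 -1 0.1 err 0.0 [ 0.39  0.88 -0.23  1.94 -0.9   1.08 -2.08]
1 30 -1 0.17 err 0.0 [ 0.34  0.73 -0.15  1.96 -0.92  1.19 -2.15]
1 45 1 0.1 err 0.0 [ 0.95  1.21 -1.19  2.    0.46  0.72 -0.23]
1 45 1 0.17 err 0.0 [ 0.98  1.09 -1.27  2.    0.32  0.79 -0.21]
1 45 -1 0.1 err 0.0 [ 0.25  0.73 -0.15  2.   -0.86  0.91 -2.2 ]
1 45 -1 0.17 err 0.0 [ 0.19  0.59 -0.07  2.   -0.85  1.04 -2.29]
-1 0 1 0.1 err 0.0 [-0.86  1.21  0.05  1.62  0.93  1.72 -1.37]
-1 0 1 0.17 err 0.0 [-0.86  1.08  0.05  1.68  0.94  1.76 -1.31]
-1 0 -1 0.1 err 0.0 [-0.65  1.23 -0.23  1.62  1.08  1.91  1.65]
-1 0 -1 0.17 err 0.0 [-0.68  1.09 -0.19  1.68  1.05  1.91  1.73]
-1 30 1 0.1 err 0.0 [-0.67  0.91 -0.12  1.8   0.91  1.38 -1.32]
-1 30 1 0.17 err 0.0 [-0.66  0.78 -0.14  1.81  0.89  1.45 -1.24]
-1 30 -1 0.1 err 0.0 [-0.36  1.   -0.56  1.8   1.13  1.64  1.66]
-1 30 -1 0.17 err 0.0 [-0.33  0.88 -0.61  1.81  1.09  1.7   1.74]
-1 45 1 0.1 err 0.0 [-0.54  0.78 -0.2   1.88  0.88  1.18 -1.25]
-1 45 1 0.17 err 0.0 [-0.52  0.65 -0.22  1.88  0.83  1.27 -1.15]
-1 45 -1 0.1 err 0.0 [-0.2   0.89 -0.67  1.88  1.11  1.45  1.72]
-1 45 -1 0.17 err 0.0 [-0.16  0.78 -0.74  1.88  1.05  1.52  1.8 ]
```

```bash
cat > path.py <<'E'
from ik import *
def frame(yaw):
    return np.array([np.cos(yaw),np.sin(yaw),0]),np.array([-np.sin(yaw),np.cos(yaw),0])
Z=np.array([0,0,1.])
def pose(g,yaw,tilt,sy,off=.019):
    "grasp point g; tilt>0: tool z leans to +y of frame (tilt from straight down); ty=sy*ex"
    ex,ey=frame(yaw);tz=np.sin(tilt)*ey-np.cos(tilt)*Z;ty=sy*ex
    return np.array(g)+tz*off,np.c_[np.cross(ty,tz),ty,tz]
E
python3 - <<'E'
from path import *
from station import read_state
q0=np.array(read_state()['q']);r=np.radians
for name,side,g0,well in [('near',1,(.5246,-.1205),(.482,.1086)),('far',-1,(.59,-.14),(.5417,.1148))]:
  for sy in (1,-1):
    q=q0;print(name,sy)
    for lab,g,yaw,t in [('pre',(*g0,.12),-7,-30*side),('grasp',(*g0,.032),-7,-30*side),('lift',(*g0,.15),-7,-30*side),('mid',(g0[0]*.5+well[0]*.5,0,.2),0,0),('mid2',(g0[0]*.2+well[0]*.8,.07,.2),3,30*side),('above',(*well,.18),6,60*side),('in',(*well,.08),6,60*side)]:
        p,R=pose(g,r(yaw),r(t),sy);b=ik(p,R,1,q0=q)
        if b[1]>.003: b=ik(p,R,6,q0=q)
        print(lab,round(b[1],4),b[2].round(2),'dq',abs(b[2]-q).max().round(2));q=b[2]
E
```

```text
near 1
pre 0.0 [ 0.06  0.64 -0.26  1.92  0.87  0.93 -0.93] dq 0.81
grasp 0.0 [ 0.01  0.79 -0.19  1.92  0.98  0.82 -1.08] dq 0.16
lift 0.0 [ 0.07  0.59 -0.27  1.92  0.83  0.97 -0.88] dq 0.21
mid 0.0 [ 0.43  0.44 -0.63  1.97  0.34  0.85 -0.39] dq 0.49
mid2 0.0 [ 0.83  0.66 -1.    1.99  0.03  0.79 -0.04] dq 0.41
above 0.0 [ 0.99  1.11 -1.12  1.96 -0.09  0.83  0.23] dq 0.45
in 0.0 [ 0.94  1.26 -1.    1.93 -0.    0.75  0.31] dq 0.16
near -1
pre 0.0 [-0.94  1.09  1.24  1.92 -0.67  0.81 -2.76] dq 1.44
grasp 0.0 [-0.89  1.19  1.1   1.92 -0.78  0.7  -2.76] dq 0.13
lift 0.0 [-0.17  0.57  0.05  1.92  0.66  0.87  2.4 ] dq 5.16
mid 0.0 [ 0.41  0.43 -0.62  1.97  0.33  0.84  2.76] dq 0.66
mid2 0.0023 [ 0.96  0.85 -1.27  1.99  0.39  0.84  2.76] dq 0.65
above 0.0 [ 0.44  0.73 -0.29  1.96 -0.85  1.14 -2.22] dq 4.98
in 0.0 [ 0.44  0.93 -0.28  1.93 -0.87  1.03 -2.08] dq 0.2
far 1
pre 0.0 [ 0.96  0.95 -0.88  1.66  0.22  0.92  0.02] dq 1.62
grasp 0.0 [ 0.92  1.07 -0.81  1.66  0.28  0.8   0.05] dq 0.12
lift 0.0 [ 0.97  0.91 -0.91  1.65  0.2   0.96  0.02] dq 0.16
mid 0.0 [ 0.49  0.59 -0.78  1.81  0.5   0.95 -0.51] dq 0.52
mid2 0.0 [-0.02  0.63 -0.62  1.78  0.87  1.27 -1.  ] dq 0.51
above 0.0 [-0.41  0.87 -0.44  1.67  1.06  1.65 -1.24] dq 0.39
in 0.0 [-0.43  1.03 -0.4   1.65  1.11  1.57 -1.35] dq 0.16
far -1
pre 0.0 [ 0.43  0.75 -0.04  1.66 -0.55  1.   -2.51] dq 0.91
grasp 0.0 [ 0.44  0.88 -0.07  1.66 -0.58  0.88 -2.43] dq 0.14
lift 0.0 [ 0.43  0.7  -0.04  1.65 -0.54  1.05 -2.54] dq 0.18
mid 0.0 [-0.67  0.6   0.83  1.81 -0.53  0.97 -2.76] dq 1.1
mid2 0.0 [-0.29  0.57 -0.24  1.78  0.68  1.13  2.29] dq 5.05
above 0.0 [-0.64  0.82 -0.1   1.67  0.9   1.48  2.01] dq 0.35
in 0.0 [-0.65  0.99 -0.09  1.65  0.93  1.39  1.9 ] dq 0.17
```

Both are reachable with tool y along +case x. I'll start with the hinge-side stick into well_2. I'll grip it 18 mm toward its square end with the tool tilted 30°, so a 90° turn stands it up with the gripper body clear of the stand.

```bash
cat >> h.py <<'E'
Z3=np.array([0,0,1.])
def pose(g,yawd,tiltd,sy=1,off=.019):
    yaw,tilt=np.radians([yawd,tiltd])
    ex=np.array([np.cos(yaw),np.sin(yaw),0]);ey=np.array([-np.sin(yaw),np.cos(yaw),0])
    tz=np.sin(tilt)*ey-np.cos(tilt)*Z3;ty=sy*ex
    return np.array(g)+tz*off,np.c_[np.cross(ty,tz),ty,tz]
E
python3 - <<'E'
from h import *
plan(*pose((.5869,-.149,.12),-7,30))
E
```

```text
xyz [0.0784, 0.0041, 0.1916] rot [0.407, 0.4171, -1.5345] deg 94.0
```

```bash
python3 -m jog '[{"grip":140,"xyz":[0.078,0.004,0.10],"rotation":[0.407,0.417,-1.5345]},{"grip":140,"xyz":[0.078,0.004,0.10],"rotation":[0.407,0.417,-1.5345]},{"grip":140,"xyz":[0.078,0.004,0.10],"rotation":[0.407,0.417,-1.5345]},{"grip":140,"xyz":[0.078,0.004,0.10],"rotation":[0.407,0.417,-1.5345]},{"grip":140,"xyz":[0.078,0.004,0.10],"rotation":[0.407,0.417,-1.5345]},{"grip":140,"xyz":[0.078,0.004,0.15],"rotation":[0.407,0.417,-1.5345]},{"grip":140,"xyz":[0.078,0.004,0.15],"rotation":[0.407,0.417,-1.5345]},{"grip":140,"xyz":[0.078,0.004,0.19],"rotation":[0.407,0.417,-1.5345]},{"grip":140,"xyz":[0.078,0.004,0.19],"rotation":[0.407,0.417,-1.5345]},{"grip":140,"xyz":[0.078,0.004,0.19],"rotation":[0.407,0.417,-1.5345]}]' 20; python3 - <<'E'
from h import *
st();plan(*pose((.5869,-.149,.12),-7,30));plan(*pose((.5869,-.149,.034),-7,30));snap('wrist','w4')
E
```

```text
time: 7.45
ee_pos: [0.5972, -0.1402, 0.1058]
eef_rot: [-2.195, -1.695, -0.524]
ft_force: [0.9, 0.5, 0.5]
grip_width: 0.0396
t 7.45 p [ 0.5972 -0.1402  0.1058] rv [-2.195 -1.695 -0.524] F [0.9 0.5 0.5] w 0.0396 q [ 0.87  0.85 -0.7   1.64  0.03  0.86  0.07]
xyz [-0.0026, -0.0089, 0.0014] rot [0.0386, 0.0325, -0.1235] deg 7.6
xyz [-0.043, -0.0067, 0.0773] rot [0.0386, 0.0325, -0.1235] deg 7.6
```

View pics/w4.png

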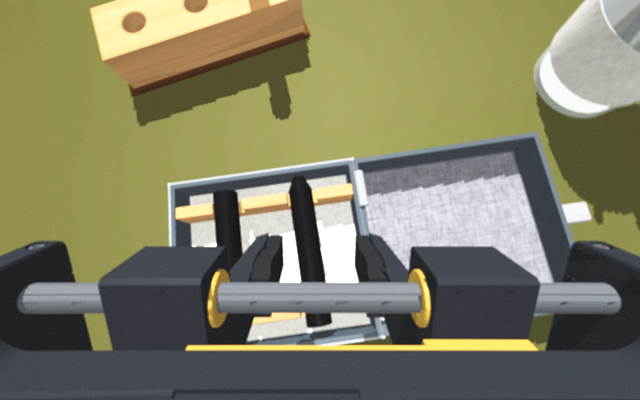

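The stick lies between the fingers with its bevel at (302,180), the +y end. I'll straighten, go down and grip.

```bash
python3 -m jog '[{"grip":140,"xyz":[-0.003,-0.008,0.001],"rotation":[0.039,0.032,-0.1235]},{"grip":140,"xyz":[-0.003,-0.008,0.001],"rotation":[0.039,0.032,-0.1235]},{"grip":140,"xyz":[-0.018,-0.008,0.03],"rotation":[0.039,0.032,-0.1235]},{"grip":140,"xyz":[-0.033,-0.007,0.058],"rotation":[0.039,0.032,-0.1235]},{"grip":140,"xyz":[-0.041,-0.007,0.073],"rotation":[0.039,0.032,-0.1235]},{"grip":140,"xyz":[-0.043,-0.007,0.077],"rotation":[0.039,0.032,-0.1235]},{"grip":140,"xyz":[-0.043,-0.007,0.077],"rotation":[0.039,0.032,-0.1235]},{"grip":220,"xyz":[-0.043,-0.007,0.077],"rotation":[0.039,0.032,-0.1235]},{"grip":220,"xyz":[-0.043,-0.007,0.077],"rotation":[0.039,0.032,-0.1235]},{"grip":220,"xyz":[-0.043,-0.007,0.077],"rotation":[0.039,0.032,-0.1235]}]' 20; python3 - <<'E'
from h import *
st();plan(*pose((.5869,-.149,.034),-7,30));snap('side','s5')
E
```

```text
time: 8.5
ee_pos: [0.5893, -0.139, 0.0196]
eef_rot: [-2.06, -1.814, -0.55]
ft_force: [-1.1, -1.2, 4.8]
grip_width: 0.0192
t 8.5 p [ 0.5893 -0.139   0.0196] rv [-2.06  -1.814 -0.55 ] F [-1.1 -1.2  4.8] w 0.0192 q [ 0.88  1.01 -0.69  1.63  0.1   0.8   0.21]
xyz [-0.0017, -0.0012, 0.0015] rot [0.0025, 0.0021, -0.0038] deg 0.3
```

View pics/s5.png

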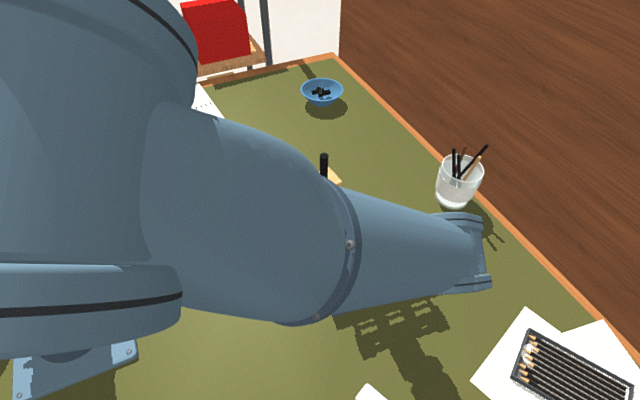

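Gripped at 19.2 mm. Now lift clear, carry and turn.

```bash
python3 - <<'E'
from h import *
plan(*pose((.589,-.149,.15),-7,30));plan(*pose((.583,-.11,.22),-7,30));plan(*pose((.5417,.1148,.24),6,-60))
E
```

```text
xyz [0.0564, 0.0009, -0.099] rot [0.0025, 0.002, -0.0038] deg 0.3
xyz [0.1241, -0.0099, -0.1408] rot [0.0025, 0.002, -0.0038] deg 0.3
xyz [0.3043, -0.0755, -0.0684] rot [-0.0664, -1.5612, -0.2481] deg 90.7
```

```bash
python3 -m jog '[{"grip":220,"xyz":[0.015,0,-0.026],"rotation":[0,0,0]},{"grip":220,"xyz":[0.035,0,-0.062],"rotation":[0,0,0]},{"grip":220,"xyz":[0.056,0.001,-0.099],"rotation":[0,0,0]},{"grip":220,"xyz":[0.09,-0.005,-0.12],"rotation":[0,-0.12,0]},{"grip":220,"xyz":[0.124,-0.01,-0.14],"rotation":[0,-0.26,-0.03]},{"grip":220,"xyz":[0.154,-0.02,-0.13],"rotation":[-0.02,-0.40,-0.06]},{"grip":220,"xyz":[0.184,-0.03,-0.12],"rotation":[-0.02,-0.54,-0.09]},{"grip":220,"xyz":[0.214,-0.04,-0.11],"rotation":[-0.03,-0.68,-0.11]},{"grip":220,"xyz":[0.234,-0.05,-0.10],"rotation":[-0.035,-0.82,-0.13]},{"grip":220,"xyz":[0.254,-0.055,-0.09],"rotation":[-0.04,-0.95,-0.15]}]' 25; python3 - <<'E'
from h import *
st();plan(*pose((.5417,.1148,.24),6,-60));snap('scene','c6')
E
```

```text
time: 9.55
ee_pos: [0.5564, 0.0444, 0.2252]
eef_rot: [1.951, 1.967, -0.384]
ft_force: [0.2, -0.3, -1.3]
grip_width: 0.0193
t 9.55 p [0.5564 0.0444 0.2252] rv [ 1.951  1.967 -0.384] F [ 0.2 -0.3 -1.3] w 0.0193 q [-0.04  0.5  -0.49  1.77  0.69  1.2  -0.84]
xyz [0.0466, -0.0116, -0.0283] rot [-0.0225, -0.6067, -0.0973] deg 35.2
```

View pics/c6.png

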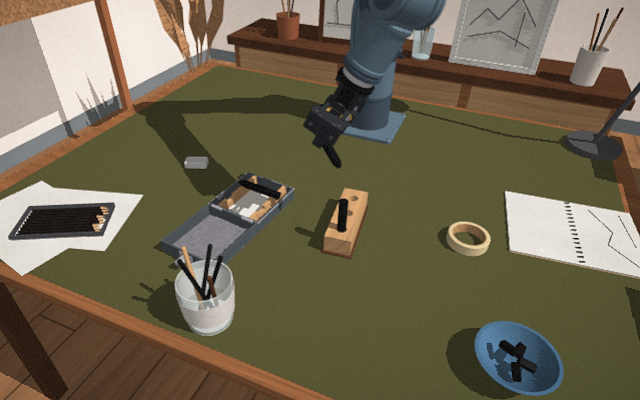

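The stick is held at (330,152) and only the near stick is left in the tin. I'll finish the turn.

```bash
python3 -m jog '[{"grip":220,"xyz":[0.012,-0.003,-0.01],"rotation":[-0.005,-0.13,-0.02]},{"grip":220,"xyz":[0.024,-0.006,-0.018],"rotation":[-0.01,-0.27,-0.045]},{"grip":220,"xyz":[0.035,-0.009,-0.024],"rotation":[-0.015,-0.41,-0.065]},{"grip":220,"xyz":[0.0465,-0.0115,-0.028],"rotation":[-0.022,-0.55,-0.09]},{"grip":220,"xyz":[0.0465,-0.0115,-0.028],"rotation":[-0.0225,-0.607,-0.097]},{"grip":220,"xyz":[0.0465,-0.0115,-0.028],"rotation":[-0.0225,-0.607,-0.097]},{"grip":220,"xyz":[0.0465,-0.0115,-0.028],"rotation":[-0.0225,-0.607,-0.097]},{"grip":220,"xyz":[0.0465,-0.0115,-0.028],"rotation":[-0.0225,-0.607,-0.097]},{"grip":220,"xyz":[0.0465,-0.0115,-0.028],"rotation":[-0.0225,-0.607,-0.097]},{"grip":220,"xyz":[0.0465,-0.0115,-0.028],"rotation":[-0.0225,-0.607,-0.097]}]' 25; python3 - <<'E'
from h import *
st();plan(*pose((.5417,.1148,.24),6,-60));
a=snap('scene','c7')['pixels'];b=snap('side','s7')['pixels']
cv2.imwrite('pics/z7.png',np.hstack([cv2.resize(a[100:240,280:420],None,fx=2.8,fy=2.8),cv2.resize(b[60:200,230:370],None,fx=2.8,fy=2.8)]))
E
```

```text
time: 10.6
ee_pos: [0.5441, 0.095, 0.2294]
eef_rot: [1.493, 1.653, -0.859]
ft_force: [0.4, -0.3, -0.8]
grip_width: 0.019
t 10.6 p [0.5441 0.095  0.2294] rv [ 1.493  1.653 -0.859] F [ 0.4 -0.3 -0.8] w 0.019 q [-0.45  0.76 -0.36  1.65  0.94  1.68 -1.09]
xyz [0.0008, -0.0003, -0.0036] rot [-0.0052, -0.0061, -0.0001] deg 0.5
```

View pics/z7.png

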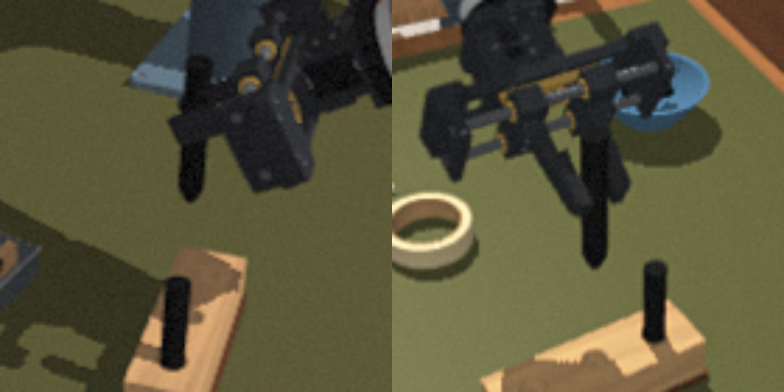

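The stick hangs upright with its bevel down. I'll measure its tip and lean from the two views.

```bash
python3 - <<'E'
from h import *
a=load('c7');b=load('s7')
fa=lambda p:np.array(p)/2.8+[280-.32,100-.32]
fb=lambda p:np.array([p[0]-392,p[1]])/2.8+[230-.32,60-.32]
x,e=tri((a,fa((190,197))),(b,fb((594,266))));print('tip',x.round(4),np.round(e,4))
# stick width midlines: dark mask rows
for n,d,f,rows,cols in [('sc',a,fa,(120,185),(165,230)),('si',b,fb,(215,260),(575,620))]:
    pts=[]
    for r in np.linspace(*rows,6):
        v=f((cols[0],r))[1];u0=f((cols[0],r))[0];u1=f((cols[1],r))[0]
        line=d['pixels'][int(round(v)),int(u0):int(u1)+1].max(1);idx=np.where(line<55)[0]
        pts.append((int(round(v)),int(u0)+idx.min(),int(u0)+idx.max()))
    print(n,pts)
R=Rn.from_rotvec(read_state()['eef_rot']).as_matrix();print(R.round(3))
g=np.array(read_state()['ee_pos'])-R[:,2]*.019;print('grasp',g)
for c,d in(('sc',a),('si',b)):
    print(c,[proj(d,(g[0],g[1],z)).round(1) for z in (.165,.185,.205,.225)])
E
```

```text
tip [0.5395 0.1055 0.164 ] [0.0007 0.0007]
sc [(143, np.int64(340), np.int64(361)), (147, np.int64(342), np.int64(361)), (152, np.int64(345), np.int64(353)), (156, np.int64(345), np.int64(352)), (161, np.int64(344), np.int64(352)), (166, np.int64(344), np.int64(352))]
si [(136, np.int64(295), np.int64(306)), (140, np.int64(298), np.int64(306)), (143, np.int64(298), np.int64(306)), (146, np.int64(298), np.int64(306)), (149, np.int64(298), np.int64(306)), (153, np.int64(300), np.int64(304))]
[[-0.054  0.995  0.085]
 [ 0.502  0.101 -0.859]
 [-0.863 -0.003 -0.505]]
grasp [0.54234289 0.11169971 0.23870205]
sc [array([349.6, 171.1]), array([350.3, 163.3]), array([350.9, 155.3]), array([351.7, 147.1])]
si [array([301.6, 152.1]), array([301.4, 144.9]), array([301.1, 137.5]), array([300.8, 129.9])]
```

The tip is at (0.5395, 0.1055, 0.164). The stick sits about 4 mm deeper in the pads, so I'll shift +7.5 mm in y and lower until the tip is just above the mouth.

```bash
python3 -m jog '[{"grip":220,"xyz":[0.004,0.001,-0.006],"rotation":[0,0,0]},{"grip":220,"xyz":[0.03,0.001,0.008],"rotation":[0,0,0]},{"grip":220,"xyz":[0.06,0.001,0.027],"rotation":[0,0,0]},{"grip":220,"xyz":[0.085,0.001,0.0415],"rotation":[0,0,0]},{"grip":220,"xyz":[0.0935,0.001,0.046],"rotation":[0,0,0]},{"grip":220,"xyz":[0.0935,0.001,0.046],"rotation":[0,0,0]},{"grip":220,"xyz":[0.0935,0.001,0.046],"rotation":[0,0,0]},{"grip":220,"xyz":[0.0935,0.001,0.046],"rotation":[0,0,0]},{"grip":220,"xyz":[0.0935,0.001,0.046],"rotation":[0,0,0]},{"grip":220,"xyz":[0.0935,0.001,0.046],"rotation":[0,0,0]}]' 25; python3 - <<'E'
from h import *
s=st();R=Rn.from_rotvec(s['eef_rot']).as_matrix();print('g',np.array(s['ee_pos'])-R[:,2]*.019)
a=snap('scene','c8')['pixels'];b=snap('side','s8')['pixels']
cv2.imwrite('pics/z8.png',np.hstack([cv2.resize(a[140:270,300:400],None,fx=4,fy=4,interpolation=2),cv2.resize(b[110:240,250:350],None,fx=4,fy=4,interpolation=2)]))
E
```

```text
time: 11.7
ee_pos: [0.544, 0.1034, 0.1255]
eef_rot: [1.491, 1.654, -0.858]
ft_force: [0.2, 0.3, -1.0]
grip_width: 0.0189
t 11.7 p [0.544  0.1034 0.1255] rv [ 1.491  1.654 -0.858] F [ 0.2  0.3 -1. ] w 0.0189 q [-0.48  0.93 -0.34  1.64  0.97  1.6  -1.21]
g [0.54235381 0.11974491 0.13511827]
```

View pics/z8.png

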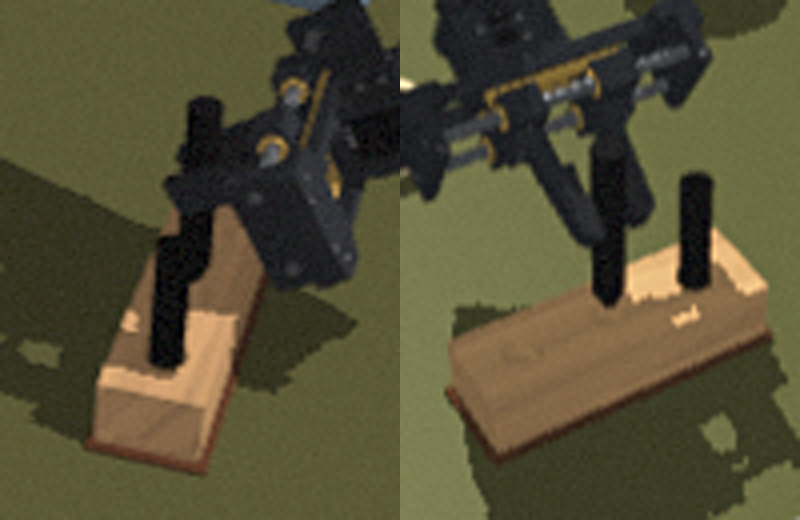

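```bash
python3 - <<'E'
from h import *
a=load('c8');b=load('s8')
ta=np.array((193,280))/4+[300-.375,140-.375];tb=np.array((210,303))/4+[250-.375,110-.375]
x,e=tri((a,ta),(b,tb));print(x.round(4),np.round(e,4))
print('scene onz.058',onz(a,ta,.059)[:2].round(4),'side',onz(b,tb,.059)[:2].round(4))
print('top scene',[proj(a,(.5417,.1148,z)).round(1) for z in (.06,.12,.18)],(np.array((206,103))/4+[300,140]))
print('side pred',[proj(b,(.5417,.1148,z)).round(1) for z in (.06,.08,.10)])
E
```

```text
[0.5416 0.1151 0.0585] [0.0004 0.0004]
scene onz.058 [0.5418 0.1155] side [0.5415 0.1142]
top scene [array([347.6, 209.2]), array([349.5, 188.2]), array([351.5, 165.5])] [351.5  165.75]
side pred [array([302.1, 184.9]), array([301.9, 179. ]), array([301.6, 172.8])]
```

The tip is on the well axis at (0.5416, 0.1151), 10 mm above the mouth, and the stick's top also lines up. I'll lower slowly and feel.

```bash
python3 -m jog '[{"grip":220,"xyz":[0.007,0,0.004],"rotation":[0,0,0]},{"grip":220,"xyz":[0.0138,0,0.0081],"rotation":[0,0,0]},{"grip":220,"xyz":[0.0207,0,0.0121],"rotation":[0,0,0]},{"grip":220,"xyz":[0.0259,0,0.0152],"rotation":[0,0,0]},{"grip":220,"xyz":[0.0302,0,0.0177],"rotation":[0,0,0]},{"grip":220,"xyz":[0.0345,0,0.0202],"rotation":[0,0,0]},{"grip":220,"xyz":[0.038,0,0.0222],"rotation":[0,0,0]},{"grip":220,"xyz":[0.0406,0,0.0237],"rotation":[0,0,0]},{"grip":220,"xyz":[0.0423,0,0.0247],"rotation":[0,0,0]},{"grip":220,"xyz":[0.0423,0,0.0247],"rotation":[0,0,0]}]' 15; python3 - <<'E'
from h import *
s=st();R=Rn.from_rotvec(s['eef_rot']).as_matrix();print('g',np.array(s['ee_pos'])-R[:,2]*.019)
E
```

```text
time: 12.8
ee_pos: [0.5435, 0.1032, 0.0756]
eef_rot: [1.49, 1.654, -0.86]
ft_force: [-0.0, -0.6, -0.7]
grip_width: 0.0195
t 12.8 p [0.5435 0.1032 0.0756] rv [ 1.49   1.654 -0.86 ] F [-0.  -0.6 -0.7] w 0.0195 q [-0.49  1.01 -0.33  1.62  1.    1.56 -1.26]
g [0.54189831 0.11956359 0.08521593]
```

The tip is about 8.5 mm above the desk, below the 14 mm ledge, with no resistance: bevelled end down. I'll release a little and back out.

```bash
python3 -m jog '[{"grip":160,"xyz":[0,0,0],"rotation":[0,0,0]},{"grip":160,"xyz":[0,0,0],"rotation":[0,0,0]},{"grip":160,"xyz":[0,0,-0.01],"rotation":[0,0,0]},{"grip":160,"xyz":[0,0,-0.035],"rotation":[0,0,0]},{"grip":160,"xyz":[0,0,-0.07],"rotation":[0,0,0]},{"grip":150,"xyz":[-0.04,0,-0.09],"rotation":[0,0.1,0]},{"grip":140,"xyz":[-0.08,0,-0.10],"rotation":[0,0.24,0]},{"grip":140,"xyz":[-0.12,0,-0.10],"rotation":[0,0.38,0]},{"grip":140,"xyz":[-0.15,0,-0.09],"rotation":[0,0.52,0]},{"grip":140,"xyz":[-0.17,0,-0.08],"rotation":[0,0.66,0]}]' 20; python3 - <<'E'
from h import *
s=st()
a=snap('scene','c9')['pixels'];b=snap('side','s9')['pixels']
cv2.imwrite('pics/z9.png',np.hstack([cv2.resize(a[140:270,300:400],None,fx=4,fy=4,interpolation=2),cv2.resize(b[110:240,250:350],None,fx=4,fy=4,interpolation=2)]))
E
```

```text
time: 13.8
ee_pos: [0.5469, 0.0871, 0.2666]
eef_rot: [1.901, 2.107, -0.36]
ft_force: [-0.4, -1.2, -0.2]
grip_width: 0.0397
t 13.8 p [0.5469 0.0871 0.2666] rv [ 1.901  2.107 -0.36 ] F [-0.4 -1.2 -0.2] w 0.0397 q [-0.01  0.46 -0.58  1.72  0.62  1.28 -0.72]
```

View pics/z9.png

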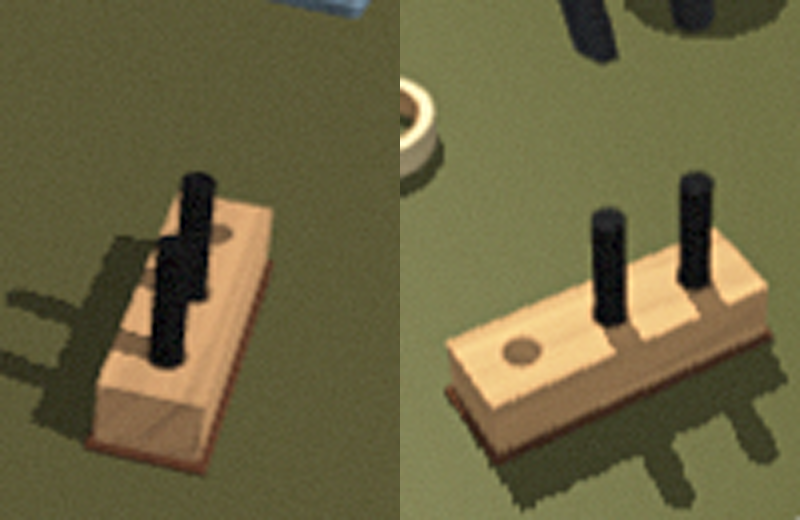

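```bash
python3 - <<'E'
from h import *
# near stick: grasp 18mm toward +y (square, top) end
c=np.array([.5243,-.129]);ey=np.array([.122,.9925]);g=c+ey*.018;print(g)
plan(*pose((*g,.24),-7,-30));plan(*pose((*g,.12),-7,-30));plan(*pose((*g,.033),-7,-30))
E
```

```text
[ 0.526496 -0.111135]
xyz [-0.165, -0.0409, 0.114] rot [0.0956, -0.1404, 0.1862] deg 14.4
xyz [-0.1201, -0.0415, 0.2253] rot [0.0956, -0.1404, 0.1862] deg 14.4
xyz [-0.0876, -0.0418, 0.306] rot [0.0956, -0.1404, 0.1862] deg 14.4
```

The first stick stands home, its top level with stick_c's relative to the stand (side view tops at (609,215) and (696,178) in the zoom). Next, above the near stick.

```bash
python3 -m jog '[{"grip":140,"xyz":[-0.04,-0.01,0.028],"rotation":[0.03,-0.04,0.05]},{"grip":140,"xyz":[-0.08,-0.02,0.056],"rotation":[0.06,-0.08,0.1]},{"grip":140,"xyz":[-0.12,-0.03,0.084],"rotation":[0.096,-0.14,0.186]},{"grip":140,"xyz":[-0.155,-0.04,0.11],"rotation":[0.096,-0.14,0.186]},{"grip":140,"xyz":[-0.15,-0.041,0.15],"rotation":[0.096,-0.14,0.186]},{"grip":140,"xyz":[-0.134,-0.0412,0.19],"rotation":[0.096,-0.14,0.186]},{"grip":140,"xyz":[-0.12,-0.0415,0.225],"rotation":[0.096,-0.14,0.186]},{"grip":140,"xyz":[-0.12,-0.0415,0.225],"rotation":[0.096,-0.14,0.186]},{"grip":140,"xyz":[-0.12,-0.0415,0.225],"rotation":[0.096,-0.14,0.186]},{"grip":140,"xyz":[-0.12,-0.0415,0.225],"rotation":[0.096,-0.14,0.186]}]' 20; python3 - <<'E'
from h import *
st();c=np.array([.5243,-.129]);g=c+np.array([.122,.9925])*.018
plan(*pose((*g,.12),-7,-30));plan(*pose((*g,.0315),-7,-30));d=snap('wrist','w10')
for t in (-.05,0,.018,.05): print(t,proj(d,(*(c+np.array([.122,.9925])*t),.032)).round(1))
E
```

```text
time: 14.9
ee_pos: [0.5253, -0.1111, 0.101]
eef_rot: [2.039, 1.835, -0.552]
ft_force: [-0.6, 0.2, 0.6]
grip_width: 0.0398
t 14.9 p [ 0.5253 -0.1111  0.101 ] rv [ 2.039  1.835 -0.552] F [-0.6  0.2  0.6] w 0.0398 q [ 0.1   0.66 -0.37  1.91  0.88  1.02 -0.95]
xyz [-0.0094, 0.001, 0.0025] rot [0.0028, 0.0002, 0.0165] deg 1.0
xyz [0.0349, 0.0015, 0.0792] rot [0.0028, 0.0002, 0.0165] deg 1.0
-0.05 [318.3 230.2]
0 [319.3 189.5]
0.018 [319.8 171.4]
0.05 [320.8 133. ]
```

View pics/w10.png

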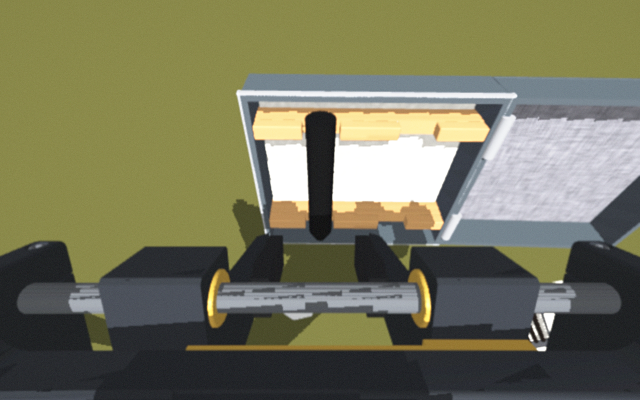

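The stick is at column 320, rows 118–238, exactly as predicted. Go down and grip.

```bash
python3 -m jog '[{"grip":140,"xyz":[-0.009,0.001,0.003],"rotation":[0.003,0,0.0165]},{"grip":140,"xyz":[0.003,0.001,0.024],"rotation":[0.003,0,0.0165]},{"grip":140,"xyz":[0.016,0.001,0.046],"rotation":[0.003,0,0.0165]},{"grip":140,"xyz":[0.028,0.0015,0.067],"rotation":[0.003,0,0.0165]},{"grip":140,"xyz":[0.033,0.0015,0.076],"rotation":[0.003,0,0.0165]},{"grip":140,"xyz":[0.035,0.0015,0.079],"rotation":[0.003,0,0.0165]},{"grip":140,"xyz":[0.035,0.0015,0.079],"rotation":[0.003,0,0.0165]},{"grip":220,"xyz":[0.035,0.0015,0.079],"rotation":[0.003,0,0.0165]},{"grip":220,"xyz":[0.035,0.0015,0.079],"rotation":[0.003,0,0.0165]},{"grip":220,"xyz":[0.035,0.0015,0.079],"rotation":[0.003,0,0.0165]}]' 20; python3 - <<'E'
from h import *
st();c=np.array([.5243,-.129]);g=c+np.array([.122,.9925])*.018
plan(*pose((*g,.0315),-7,-30))
plan(*pose((*g,.15),-7,-30));plan(*pose((.52,-.09,.22),-7,-20));plan(*pose((.482,.1086,.24),6,60))
E
```

```text
time: 15.95
ee_pos: [0.5241, -0.121, 0.0138]
eef_rot: [2.055, 1.817, -0.553]
ft_force: [0.3, 0.2, -0.1]
grip_width: 0.0187
t 15.95 p [ 0.5241 -0.121   0.0138] rv [ 2.055  1.817 -0.553] F [ 0.3  0.2 -0.1] w 0.0187 q [ 0.08  0.81 -0.31  1.91  0.99  0.91 -1.09]
xyz [-0.0001, 0.0012, -0.0014] rot [-0.002, 0.0003, 0.0001] deg 0.1
xyz [-0.0594, 0.001, -0.104] rot [-0.002, 0.0003, 0.0001] deg 0.1
xyz [-0.0736, -0.0082, -0.175] rot [-0.0021, 0.1749, -0.0] deg 10.0
xyz [0.0984, -0.0741, -0.307] rot [0.0635, 1.5635, -0.2448] deg 90.7
```

```bash
python3 -m jog '[{"grip":220,"xyz":[-0.015,0,-0.026],"rotation":[0,0,0]},{"grip":220,"xyz":[-0.035,0,-0.062],"rotation":[0,0,0]},{"grip":220,"xyz":[-0.059,0.001,-0.104],"rotation":[0,0,0]},{"grip":220,"xyz":[-0.067,-0.004,-0.14],"rotation":[0,0.06,0]},{"grip":220,"xyz":[-0.074,-0.008,-0.175],"rotation":[0,0.17,0]},{"grip":220,"xyz":[-0.057,-0.015,-0.188],"rotation":[0.006,0.31,-0.025]},{"grip":220,"xyz":[-0.04,-0.021,-0.201],"rotation":[0.013,0.45,-0.05]},{"grip":220,"xyz":[-0.022,-0.028,-0.215],"rotation":[0.02,0.59,-0.075]},{"grip":220,"xyz":[-0.005,-0.034,-0.228],"rotation":[0.026,0.73,-0.1]},{"grip":220,"xyz":[0.012,-0.041,-0.241],"rotation":[0.032,0.87,-0.12]}]' 25; python3 - <<'E'
from h import *
st();plan(*pose((.482,.1086,.24),6,60))
E
```

```text
time: 16.95
ee_pos: [0.5, 0.0144, 0.2173]
eef_rot: [-2.029, -1.996, -0.32]
ft_force: [-1.1, -0.4, -1.3]
grip_width: 0.0183
t 16.95 p [0.5    0.0144 0.2173] rv [-2.029 -1.996 -0.32 ] F [-1.1 -0.4 -1.3] w 0.0183 q [ 0.72  0.49 -0.79  1.88 -0.02  0.93 -0.02]
xyz [0.1078, -0.0213, 0.0267] rot [0.0429, 0.6901, -0.1161] deg 40.2
```

```bash
python3 -m jog '[{"grip":220,"xyz":[0.021,-0.004,0.0],"rotation":[0.008,0.135,-0.023]},{"grip":220,"xyz":[0.043,-0.008,0.006],"rotation":[0.017,0.275,-0.046]},{"grip":220,"xyz":[0.065,-0.013,0.012],"rotation":[0.026,0.415,-0.07]},{"grip":220,"xyz":[0.087,-0.017,0.02],"rotation":[0.034,0.555,-0.093]},{"grip":220,"xyz":[0.108,-0.021,0.027],"rotation":[0.043,0.69,-0.116]},{"grip":220,"xyz":[0.108,-0.021,0.027],"rotation":[0.043,0.69,-0.116]},{"grip":220,"xyz":[0.108,-0.021,0.027],"rotation":[0.043,0.69,-0.116]},{"grip":220,"xyz":[0.108,-0.021,0.027],"rotation":[0.043,0.69,-0.116]},{"grip":220,"xyz":[0.108,-0.021,0.027],"rotation":[0.043,0.69,-0.116]},{"grip":220,"xyz":[0.108,-0.021,0.027],"rotation":[0.043,0.69,-0.116]}]' 25; python3 - <<'E'
from h import *
s=st();plan(*pose((.482,.1086,.24),6,60));R=Rn.from_rotvec(s['eef_rot']).as_matrix();print('g',np.array(s['ee_pos'])-R[:,2]*.019)
a=snap('scene','c11')['pixels'];b=snap('side','s11')['pixels']
cv2.imwrite('pics/z11.png',np.hstack([cv2.resize(a[90:230,290:390],None,fx=4,fy=4,interpolation=2),cv2.resize(b[60:200,220:320],None,fx=4,fy=4,interpolation=2)]))
E
```

```text
time: 17.95
ee_pos: [0.4806, 0.1247, 0.2292]
eef_rot: [-1.491, -1.655, -0.851]
ft_force: [0.3, 1.2, -1.0]
grip_width: 0.0178
t 17.95 p [0.4806 0.1247 0.2292] rv [-1.491 -1.655 -0.851] F [ 0.3  1.2 -1. ] w 0.0178 q [ 0.96  0.89 -1.05  1.91 -0.36  0.93  0.4 ]
xyz [0.0013, -0.0003, -0.0004] rot [-0.0009, 0.0079, -0.0013] deg 0.5
g [0.48236987 0.10836997 0.23879581]
```

View pics/z11.png

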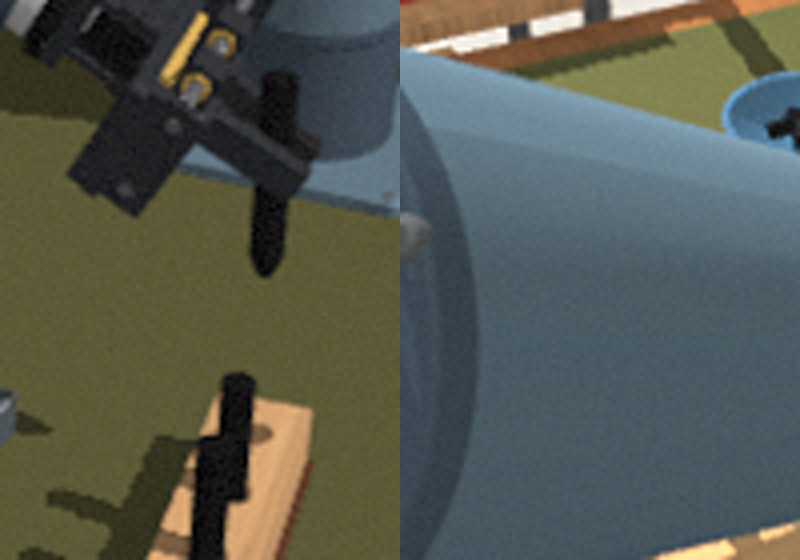

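```bash
python3 - <<'E'
from h import *
a=load('c11')
f=lambda p:np.array(p)/4+[290-.375,90-.375]
print('tip',f((265,275)),'top',f((281,73)))
for z in (.161,.164,.168,.28,.287):print(z,proj(a,(.4823,.1084,z)).round(1))
print(onz(a,f((265,275)),.164),onz(a,f((281,73)),.284))
m=a['pixels'].max(2)
for v in (142,146,150,154,157):
    i=np.where(m[v,340:375]<60)[0]+340;print(v,i.min(),i.max())
snap('wrist','w11')
E
```

```text
tip [355.875 158.375] top [359.875 107.875]
0.161 [356.6 159.1]
0.164 [356.7 157.9]
0.168 [356.9 156.4]
0.28 [361.3 111. ]
0.287 [361.6 107.9]
[0.48491392 0.10719954 0.164     ] [0.47729168 0.10326807 0.284     ]
142 353 361
146 353 361
150 353 360
154 353 360
157 354 358
```

View pics/w11.png

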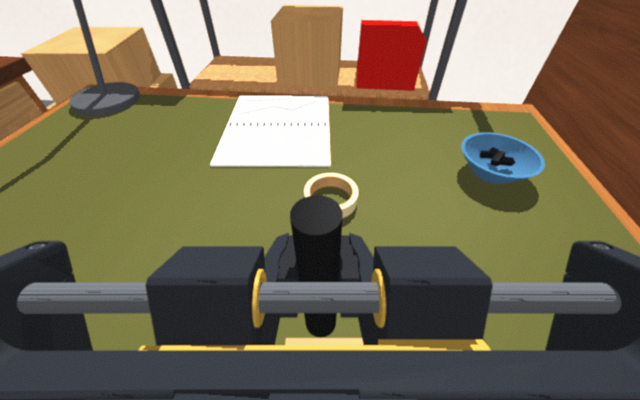

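The wrist view shows the stick's top face at (316,215) and its tip at (320,335). I'll triangulate both with the scene view.

```bash
python3 - <<'E'
from h import *
a=load('c11');w=load('w11')
f=lambda p:np.array(p)/4+[290-.375,90-.375]
m=w['pixels'].max(2)
i=np.where(m[315:345,300:342]<45);print('rows',i[0].max()+315)
for v in (320,326,330,334,338):
    j=np.where(m[v,300:342]<45)[0]+300;print(v,(j.min(),j.max()) if len(j) else None)
for zz in (.164,.284):print('pred',zz,proj(w,(.4823,.1084,zz)).round(1))
print('tip',tri((a,f((265,275))),(w,(320,336))))
print('top',tri((a,f((281,80))),(w,(316.5,215))))
E
```

```text
rows 336
320 (np.int64(306), np.int64(334))
326 (np.int64(307), np.int64(334))
330 (np.int64(309), np.int64(332))
334 (np.int64(313), np.int64(327))
338 None
pred 0.164 [318.2 325. ]
pred 0.284 [317.5 202.5]
tip (array([0.48312752, 0.10445916, 0.16153511]), [np.float64(0.0023182775671011435), np.float64(0.0023182775671011743)])
top (array([0.48209483, 0.1045417 , 0.28193236]), [np.float64(0.0005504047378434484), np.float64(0.0005504047378434971)])
```

The stick is upright (top and tip at the same x and y) and about 3.5 mm short in y. I'll correct that and lower to just above well_1.

```bash
python3 -m jog '[{"grip":220,"xyz":[-0.01,0,0.009],"rotation":[0,0,0]},{"grip":220,"xyz":[-0.035,0,0.024],"rotation":[0,0,0]},{"grip":220,"xyz":[-0.06,0,0.0385],"rotation":[0,0,0]},{"grip":220,"xyz":[-0.078,0,0.049],"rotation":[0,0,0]},{"grip":220,"xyz":[-0.085,0,0.053],"rotation":[0,0,0]},{"grip":220,"xyz":[-0.085,0,0.053],"rotation":[0,0,0]},{"grip":220,"xyz":[-0.085,0,0.053],"rotation":[0,0,0]},{"grip":220,"xyz":[-0.085,0,0.053],"rotation":[0,0,0]},{"grip":220,"xyz":[-0.085,0,0.053],"rotation":[0,0,0]},{"grip":220,"xyz":[-0.085,0,0.053],"rotation":[0,0,0]}]' 25; python3 - <<'E'
from h import *
s=st();R=Rn.from_rotvec(s['eef_rot']).as_matrix();print('g',np.array(s['ee_pos'])-R[:,2]*.019)
a=snap('scene','c12')['pixels'];b=snap('wrist','w12')['pixels'];c=snap('side','s12')['pixels']
cv2.imwrite('pics/z12.png',np.hstack([cv2.resize(a[140:270,300:400],None,fx=4,fy=4,interpolation=2),cv2.resize(b[180:345,257:384],(400,520),interpolation=2)]))
for z in (.055,.06,.065,.175,.18):print(z,proj(a,(.482,.1086,z)).round(1),proj(load('w12'),(.482,.1086,z)).round(1))
E
```

```text
time: 19.1
ee_pos: [0.4798, 0.1277, 0.1288]
eef_rot: [-1.49, -1.651, -0.853]
ft_force: [0.3, -0.6, -1.8]
grip_width: 0.0181
t 19.1 p [0.4798 0.1277 0.1288] rv [-1.49  -1.651 -0.853] F [ 0.3 -0.6 -1.8] w 0.0181 q [ 0.9   1.06 -0.95  1.91 -0.29  0.8   0.49]
g [0.48153272 0.11134115 0.13833743]Traceback (most recent call last):
  File "<stdin>", line 5, in <module>
  File "h.py", line 21, in proj
    R=np.array(d['R']);t=np.array(d['t']).ravel();K=np.array(d['camera_matrix'])
               ~^^^^^
IndexError: only integers, slices (`:`), ellipsis (`...`), numpy.newaxis (`None`) and integer or boolean arrays are valid indices
```

View pics/z12.png

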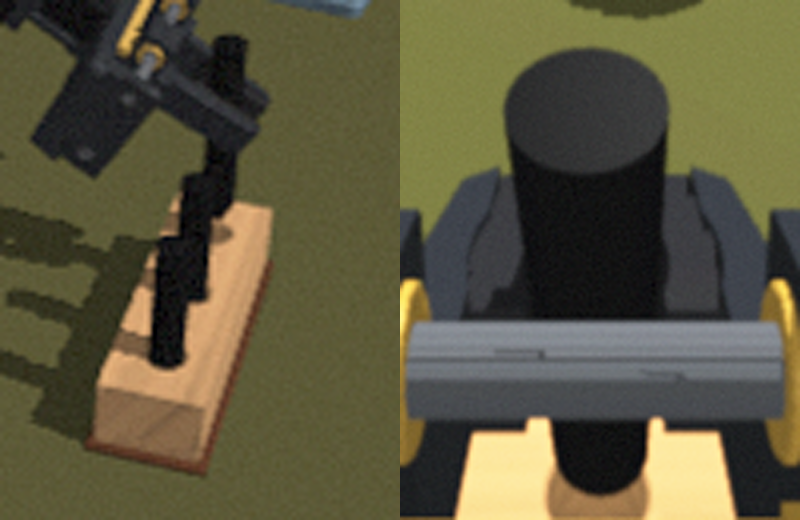

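View pics/s12.png

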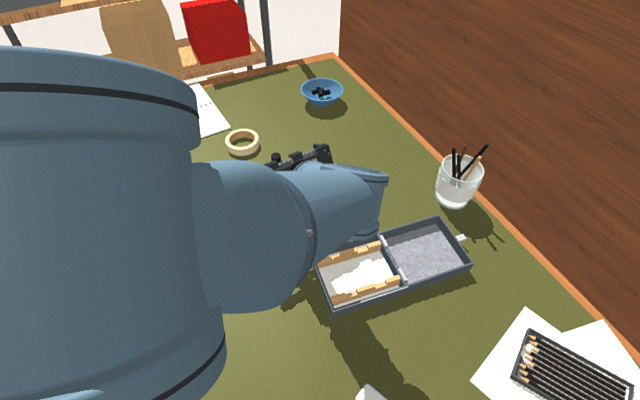

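```bash
python3 - <<'E'
from h import *
a=load('c12');w=load('w12')
for z in (.055,.06,.065,.175,.18):print(z,proj(a,(.482,.1086,z)).round(1),proj(w,(.482,.1086,z)).round(1))
yaw=np.radians(6);ex=np.array([np.cos(yaw),np.sin(yaw),0]);ey=np.array([-np.sin(yaw),np.cos(yaw),0])
W=np.array([.482,.1086,.048])
print('well pred near/far/left/right',[proj(w,W+d).round(1) for d in (-.0115*ey,.0115*ey,-.0115*ex,.0115*ex)])
cv2.imwrite('pics/z13.png',cv2.resize(w['pixels'][310:352,280:360],None,fx=8,fy=8,interpolation=2))
f=lambda p:np.array(p)/4+[300-.375,140-.375]
print('tip',tri((a,f((222,213))),(w,(320,335))))
print('top',tri((a,f((231,42))),(w,(316.5,215))))
E
```

```text
0.055 [353.1 196.2] [318.5 334.2]
0.06 [353.3 194.6] [318.5 331.5]
0.065 [353.5 192.9] [318.5 328.7]
0.175 [357.3 153.7] [317.8 222.9]
0.18 [357.5 151.8] [317.8 214.4]
well pred near/far/left/right [array([318.5, 355.5]), array([318.5, 321.5]), array([302.4, 337.8]), array([334.7, 337.8])]
tip (array([0.48158419, 0.10888498, 0.06356284]), [np.float64(0.00389601064834184), np.float64(0.003896010648341787)])
top (array([0.48119976, 0.10700029, 0.1828251 ]), [np.float64(0.0010849550169770824), np.float64(0.0010849550169770806)])
```

View pics/z13.png

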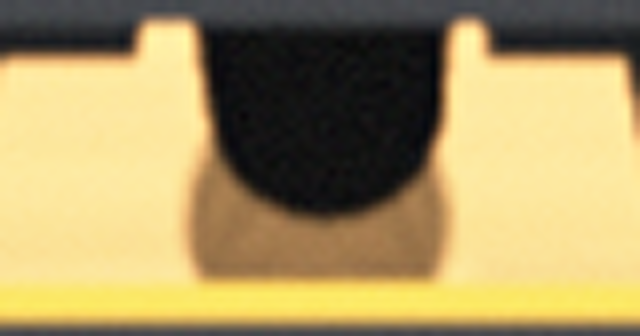

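The hole is centred at (319.8,337) and the tip at (320.5,335) in the wrist view, so they agree within 1 mm. Lower and feel.

```bash
python3 -m jog '[{"grip":220,"xyz":[-0.007,0,0.004],"rotation":[0,0,0]},{"grip":220,"xyz":[-0.0139,0,0.008],"rotation":[0,0,0]},{"grip":220,"xyz":[-0.0208,0,0.012],"rotation":[0,0,0]},{"grip":220,"xyz":[-0.0268,0,0.0155],"rotation":[0,0,0]},{"grip":220,"xyz":[-0.032,0,0.0185],"rotation":[0,0,0]},{"grip":220,"xyz":[-0.0364,0,0.021],"rotation":[0,0,0]},{"grip":220,"xyz":[-0.0407,0,0.0235],"rotation":[0,0,0]},{"grip":220,"xyz":[-0.0442,0,0.0255],"rotation":[0,0,0]},{"grip":220,"xyz":[-0.0459,0,0.0265],"rotation":[0,0,0]},{"grip":220,"xyz":[-0.0459,0,0.0265],"rotation":[0,0,0]}]' 15; python3 - <<'E'
from h import *
s=st();R=Rn.from_rotvec(s['eef_rot']).as_matrix();print('g',np.array(s['ee_pos'])-R[:,2]*.019)
E
```

```text
time: 20.25
ee_pos: [0.4793, 0.1276, 0.0751]
eef_rot: [-1.489, -1.65, -0.852]
ft_force: [0.8, 0.0, -0.4]
grip_width: 0.0188
t 20.25 p [0.4793 0.1276 0.0751] rv [-1.489 -1.65  -0.852] F [ 0.8  0.  -0.4] w 0.0188 q [ 0.88  1.15 -0.9   1.9  -0.25  0.75  0.54]
g [0.48106105 0.11125166 0.08470315]
```

No resistance; the tip is below the ledge. Release and back out.

```bash
python3 -m jog '[{"grip":160,"xyz":[0,0,0],"rotation":[0,0,0]},{"grip":160,"xyz":[0,0,0],"rotation":[0,0,0]},{"grip":160,"xyz":[0,0,-0.01],"rotation":[0,0,0]},{"grip":160,"xyz":[0,0,-0.035],"rotation":[0,0,0]},{"grip":160,"xyz":[0,0,-0.07],"rotation":[0,0,0]},{"grip":160,"xyz":[0.03,0,-0.10],"rotation":[0,-0.1,0]},{"grip":160,"xyz":[0.06,0,-0.13],"rotation":[0,-0.24,0]},{"grip":160,"xyz":[0.09,0,-0.16],"rotation":[0,-0.38,0]},{"grip":160,"xyz":[0.11,0,-0.2],"rotation":[0,-0.52,0]},{"grip":160,"xyz":[0.12,0,-0.24],"rotation":[0,-0.66,0]}]' 20; python3 - <<'E'
from h import *
s=st()
a=snap('scene','c14')['pixels'];b=snap('side','s14')['pixels'];snap('wrist','w14')
cv2.imwrite('pics/z14.png',np.hstack([cv2.resize(a[140:270,300:400],None,fx=4,fy=4,interpolation=2),cv2.resize(b[110:240,250:350],None,fx=4,fy=4,interpolation=2)]))
E
```

```text
time: 21.25
ee_pos: [0.4957, -0.0187, 0.3037]
eef_rot: [-1.9, -2.111, -0.36]
ft_force: [0.9, -0.3, -0.4]
grip_width: 0.033
t 21.25 p [ 0.4957 -0.0187  0.3037] rv [-1.9   -2.111 -0.36 ] F [ 0.9 -0.3 -0.4] w 0.033 q [ 0.86  0.41 -0.87  1.78 -0.07  1.14  0.16]
```

View pics/z14.png

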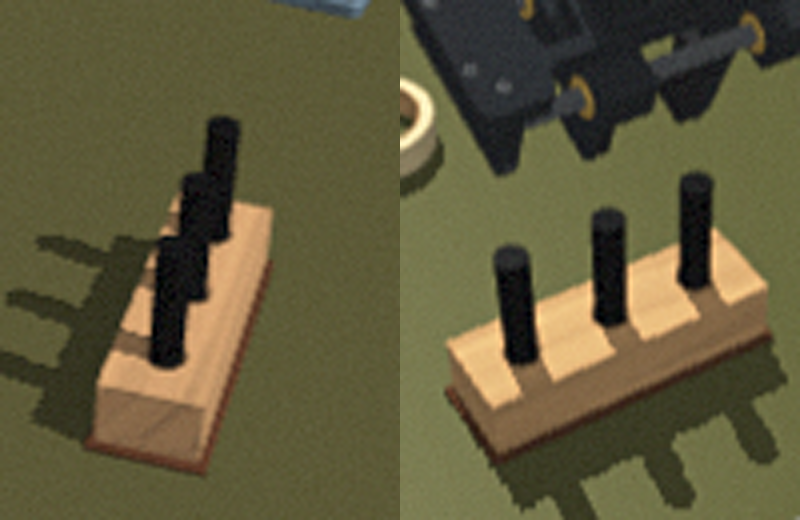

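View pics/s14.png

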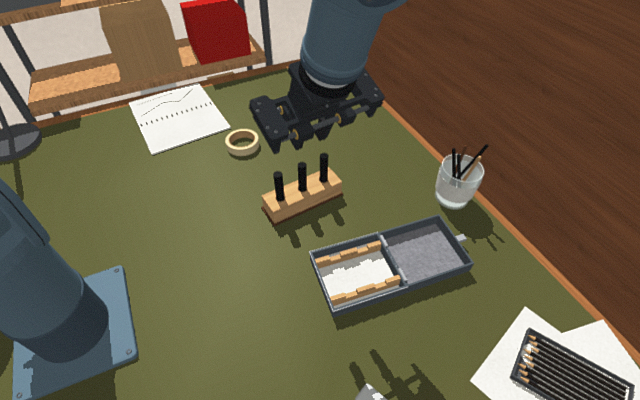

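View pics/w14.png

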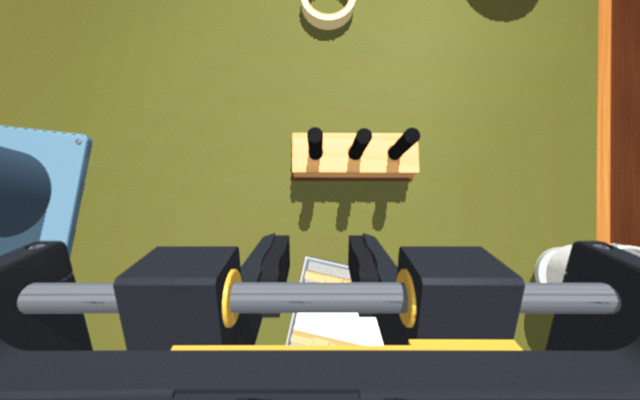

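All three sticks stand in a row, the lid is open and the tin is empty. I'll check the top heights across two views.

```bash
python3 - <<'E'
from h import *
a=load('c14');b=load('s14')
fa=lambda p:np.array(p)/4+[300-.375,140-.375];fb=lambda p:np.array(p)/4+[250-.375,110-.375]
for n,p,q in [('c',(183,243),(296,180)),('w2',(199,181),(209,217)),('w1',(224,124),(112,254))]:
    x,e=tri((a,fa(p)),(b,fb(q)));print(n,x.round(4),np.round(e,4))
o=load('scene0')['pixels'];
for nm,(u0,u1,v0,v1) in {'tape':(435,500,210,265),'eraser':(175,215,148,175)}.items():
    print(nm,[tuple(np.round([np.nonzero(m)[1].mean(),np.nonzero(m)[0].mean()],2)) for m in [(im[v0:v1,u0:u1].min(2)>110) for im in (o,a['pixels'])]])
E
```

```text
c [0.6006 0.1235 0.1282] [0.0018 0.0018]
w2 [0.5424 0.1137 0.1289] [0.0004 0.0004]
w1 [0.4821 0.1085 0.1292] [0.0002 0.0002]
tape [(np.float64(36.76), np.float64(29.75)), (np.float64(36.67), np.float64(29.46))]
eraser [(np.float64(21.27), np.float64(13.71)), (np.float64(20.94), np.float64(14.17))]
```

All three tops come out level: 128.2, 128.9 and 129.2 mm, where a stick on its square end would stand 9 mm higher. The xy positions match the wells, and the tape and eraser are unmoved.

```bash
python3 -c "
from station import ctrl,read_state
print(read_state()['time'],ctrl.close_job())"
```

```text
the job is handed in; nothing more can be done
21.4 None
```

The lid lies flat open and both charcoal sticks stand bevelled end down in the two empty wells. I handed the job in at 21.4 s of the 72 s allowed; no verdict was reported.

- **Lid:** I pinched the tab and swung it past vertical, and it fell fully open. The last pictures still show it flat.
- **Sticks:** The wrist picture showed which end of each stick was bevelled, so neither had to be turned round. The hinge-side stick went into well_2 and the near one into well_1. Each sank past the ledge without resistance before I let go.
- **Last checks:** Triangulated tops were 128.9 mm (well_2) and 129.2 mm (well_1) against 128.2 mm for the stick already standing. My heights read 2–4 mm high throughout; a stick on its square end would stand 9 mm higher. Horizontally, both tops are within about 1.5 mm of their well centres. The tape and eraser had not moved by more than half a pixel in the scene view, and the arm was clear of everything.
- **Disagreements:** While hanging above the wells, the sticks measured 3–6 mm off the grasp point. I corrected this from pictures before lowering them. The last tip measurement above well_1 had a 4 mm mismatch between views, because the other stick partly hid the tip. The direct wrist view of the well showed the alignment was good.

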